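# Clip and wedge a bracket into the sloping drilling fixture

### The job

Load the aluminium T-shaped bracket into the sloping drilling fixture: lay its flange on the slope between the two blue uprights and press it down square to the slope until the yellow spring clip snaps over the flange and it sits fully home. Then take the orange wedge from its wooden stand and drive it, thin end first, into the gap between the bracket's end and the leaning blue upright until it jams tight and holds the bracket up against the other upright. Let go of both, and leave the other loose things on the bench where they are.

Things in the scene. Friction and masses are not known exactly. Their poses are not given: they have to be found in the camera images.
- bracket: Loose aluminium inverted-T bracket, 0.4 to 0.65 kg, standing on its flange: flange 60 (x) x 110 (y) x 16 mm thick; on its middle line an upright rib 16 mm thick (x), 110 mm long (y), its top 78 mm above the underside. Alike after a half turn about z. Origin: centre of the flange's underside; z up along the rib. Grip it across the rib, midway along it.
- nest: The fixture's sloping grey bed, where the bracket goes. Origin: on the bed, under the bracket's middle when home against ledge and stop. x up the slope (25 degrees above level, towards the robot), y level along it, z square out of the bed, leaning 25 degrees from vertical, away from it. Seated, the bracket's z is this z and its rib lies along y, with up to 8 mm play in y before wedging.
- ledge (a point): Steel ledge on the bed's lower side that bears the flange's lower edge: this point is on its bearing edge, bed x = -30 mm, 7 mm above the bed. From it a lead-in flares outward (down the slope) by 25 degrees up to 22 mm above the bed. Same axes as the bed.
- stop (a point): Straight blue upright (stop), on the robot's right: this point is the middle of the top edge of its face, bed y = +55 mm, 75 mm above the bed. 50 mm wide in x. The bracket's end must finally touch it. Same axes as the bed.
- cheek (a point): Leaning blue upright (cheek), on the robot's left, 36 mm wide in x: this point is the middle of the top edge of its face, bed y = -76.5 mm, 75 mm above the bed. The face leans outward (to -y) by 10 degrees; it is at y = -63.2 mm at the bed. The wedge goes between it and the bracket's end. Same axes as the bed.
- clip (a joint): Yellow spring clip, 46 mm wide, midway along the bed's upper side: m pushed back up the slope, 0 at rest, 0.012 at most. Its nose is at bed x = 25.5 mm, 20 mm up, 4.5 mm over the flange's edge; a lead-in rises from it to x = 32.5 mm, 35 mm up. A flange pressed down drives it back 5 mm (5 to 15 N push), then it snaps over the flange's top edge and rests near 0.0005.
- wedge: Loose orange wedge with a black band, 0.18 kg, 127 mm long, 36 mm wide (x), standing thin end down in its stand. Origin: centre of the thin end's face; z towards the head. Straight face y = +5 mm, for the bracket's end; sloping face from y = -5 mm at the tip, leaning to -y by 10 degrees, for the cheek. Rectangular head z = 89 to 127, y = -21 to +5 mm: grip it across x.
- wedge_home (a point): Where the wedge's origin comes to rest when driven tight with the bracket against the stop: bed y = -60 mm, 10 mm above the bed (it jams and does not reach the bed). The wedge's axes then match the bed's, which are this point's axes too.
- stand: Fixed wooden block 80 x 85 mm, 55 mm high, with a pocket whose floor is 10 mm above the bench, holding the wedge's lower 45 mm loosely; the wedge is drawn straight up out of it. Origin: on the bench below the wedge's tip. The wedge stands the right way round in it: its sloping face to the robot's left, as the cheek.
- mallet: Bystander: hammer 260 mm long lying on the bench; origin under its middle.
- spanner: Bystander: steel spanner 190 mm long lying near the robot.
- oil: Bystander: white bottle with red cap, 60 mm across, 150 mm high.
- chipbrush: Bystander: brush 190 mm long lying on the bench.
- vblock: Bystander: dark steel V-block 60 x 45 x 42 mm.
- mug: Bystander: white mug 80 mm across, 90 mm high.
- bar: Bystander: steel bar 160 x 30 x 20 mm lying on the bench.
Not all that is in view belongs to the job. What is meant by the wedge is not pink or red, and is the larger of those in its own colour.

How it is judged:
On the way:
1. the bracket is snapped home on the bed with the clip sprung back over its flange (z of bracket in the frame of nest between -0.003 and 0.003 m and x of bracket in the frame of nest between -0.004 and 0.004 m and angle between the z axis of bracket and the z axis of nest, either way round below 0.06 rad and value of joint clip below 0.003 m), for 0.2 s.
At the end, for the whole second after the job is handed in: Bracket home on the bed (within 3 mm square to it, 4 mm along the slope, 2 mm of the stop, 0.06 rad), clip back under 3 mm; wedge in the gap within 14 mm of the middle line and 0.1 rad, tip under 16 mm above the bed, pressing the bracket with over 3 N; all at rest (all of step 1 and y of bracket in the frame of nest between -0.002 and 0.003 m and angle between the y axis of bracket and the y axis of nest, either way round below 0.06 rad and z of wedge in the frame of nest between -0.002 and 0.016 m and x of wedge in the frame of nest between -0.014 and 0.014 m and angle between the z axis of wedge and the z axis of nest, either way round below 0.1 rad and contact force between wedge and bracket above 3 N and linear speed of each of wedge, bracket below 0.01 m/s); the robot touches nothing.
It fails at once if a bystander is shoved more than 30 mm or knocked over (distance of any of mallet, spanner, oil, chipbrush, vblock, mug, bar from where it was at the start of the episode above 0.03 m or angle between any of oil, mug's own z axis and vertical above 0.6 rad).
It also fails if it takes over 70 s, if anything falls off the work surface, if the arm or the gripper's body presses on something with over 40 N, if the wrist force passes 120 N, or if a joint passes its speed limit or range.

### The arm

A 6-joint arm with a two-finger parallel gripper is mounted at the origin on the work surface. World frame = base frame: x ahead of the robot, y to its left, z up, the work surface at z = 0. Lengths are in m, angles in rad, forces in N, time in s.
With the tool pointing down it reaches from about 0.275 to 0.725 m from the base axis. Payload 5.6 kg.
Tool frame: the origin (TCP) lies midway between the tips of the shut fingers; the grasp point (between the pads) lies 19 mm behind it; z points along the fingers, y is the direction in which the jaws open and shut (so a half turn about z gives the same grasp; the last joint's range is limited). The gripper opens to 85 mm and grips with 20 to 120 N. Pads are 22 mm wide; open, the fingers measure 114 mm over their backs; the gripper's body (76 mm by 85 mm) begins 54 mm behind the grasp point. The pads swing forward as they close: fully open they stand 13 mm farther back than shut.
Start: joints at [1.492, 0.255, 0.108, 0, -1.424, -0.285], TCP at [0.196, 0.514, 0.231] pointing down, gripper open.
Joint ranges: [-2.95, 2.95], [-1.21, 1.97], [-1.09, 1.5], [-2.87, 1.71], [-2.94, -0.07], [-3.05, 3.05]. Speed limits (rad/s): [2.57, 2.57, 3.14, 3.14, 3.14, 3.14].

### API

Orientations are given as a rotation vector (axis times angle).
In Python, from cell import readout, viewer, job, models gives the robot as it stands.
- The arm moves only by the tool servo_tool, never from a script. Its argument "rows" is a list that holds one entry, the list of rows, each a list of 7 numbers: the shift along the tool's x, y, z each as a share of 0.5 m, from -1 to 1, then the turn, a rotation vector about the tool's x, y, z each as a share of 90 degrees, from -1 to 1, then the closure, from 0 (fully open) to 1 (shut). In form: [[[x, y, z, ax, ay, az, claw], ...]]. A call has 1 to 5 rows; each row is the pose to reach, as a shift and turn from the pose commanded when the call began, along the tool's axes at that moment; what a row does not reach only later rows make up. A row lasts 1/12 s, in which the tool goes at most 41.7 mm and 7.16 degrees, less where a joint would pass 70% of its speed; a pose out of reach is approached as far as the arm can. A call with a number of a shift or a turn outside -1 to 1 is refused whole. A call with a gripper value outside its range is refused whole. The fingers move at their own pace and stop on an object; "squeeze" is the grip in N (left out, the last holds). Time passes only in rows, so rows that repeat a pose let the fingers close. It gives the time, the measured TCP pose, the force and the opening at its end, in the units of the state.
- readout.get_obs(): the state, without advancing time (a new reading comes with each control period).
- viewer.capture(name): name is "side" or "top"; returns the picture (420x560x3 uint8, red, green, blue); there is no depth.
- viewer.camera_info(name): a dict with "mtx" (3x3 intrinsics, pixels), "rvec" (rotation vector, rad) and "tvec" (3), from world to camera coordinates, as OpenCV has them. Camera axes: x right, y down, z forward; pixel columns grow to the right and rows downward; lengths in m; the calibration is good to about 2 mm. A picture is of the moment at which its call begins. camera_info takes no time and is no camera call.
- job.close_job(): hands the job in, once; it reports no verdict.
Trained networks look in the newest picture that a camera, given by its name, has taken for a name from the list of things; names that differ only in an ending like _2 or _b are one class to them, and where a whole thing is asked for, a point or a joint stands for the part that bears it (a point fixed in the world has none). Each returns a list of dicts, best first, with "confidence" (0 to 1); they miss things now and then, are a little off and sometimes report something else, mostly with a low value. They report only what shows in the picture. A call takes as long as a camera call. They do not tell look-alikes from the thing itself.
- models.recognise(camera, query): "position" ([row, column] in pixels, amid what is visible of it).
The state is a dict: "time": time; "joint_pos": joint angles; "qvel": joint speeds; "joint_efforts": joint torques, N m; "tcp_pos": TCP position; "eef_rot": TCP orientation; "contact_force": force on the tool from outside, world axes, zero at the start; "wrist_torque": the same for the moment, N m; "opening": finger opening in m.
Only numpy, scipy, OpenCV 4.12 (cv2) and the standard library are available. Lean on these libraries where they do the work, as an engineer would, in place of code of your own. Each camera call takes 0.05 s, during which the arm holds its last target.

## Working session

There is one attempt and no reset: what is moved stays moved. The work goes in short steps, Python scripts to look and compute and a tool call to move; the robot and the scene stay as the last step left them, time stands still between calls to the robot, and variables do not carry over. Pictures are saved under pics/ and viewed, and the job is handed in when it is done.

Besides the shell and the picture viewer there is one more tool, called after "Request:" as name([rows], argument=value, ...), one row to a line, values as JSON. servo_tool: Moves the arm, as the interface text tells. Its arguments: {"type":"object","properties":{"rows":{"type":"array"},"squeeze":{"type":"number"}},"required":["rows"]}

```bash
ls; mkdir -p pics
python3 - <<'E'
from cell import readout, viewer, job, models
import cv2,numpy as np
print(readout.get_obs())
for c in ("side","top"):
    im=viewer.capture(c); cv2.imwrite(f"pics/{c}0.png",cv2.cvtColor(im,cv2.COLOR_RGB2BGR))
    i=viewer.camera_info(c); print(c,i)
    R=cv2.Rodrigues(np.array(i['rvec']))[0]; print(-R.T@np.array(i['tvec']).ravel())
    for n in ["bracket","nest","ledge","stop","cheek","clip","wedge","stand"]:
        print(n,[(np.round(d['position']).tolist(),round(d['confidence'],2)) for d in models.recognise(c,n)][:4])
E
```

```text
pics
{'time': 0.0, 'joint_pos': array([ 1.49159472e+00,  2.55758569e-01,  1.06986868e-01, -4.91154384e-04,
       -1.42395753e+00, -2.84620298e-01]), 'qvel': array([6.72454909e-04, 5.87270687e-04, 4.63364888e-05, 8.49372436e-04,
       3.36410668e-04, 1.82465074e-04]), 'joint_efforts': array([-5.36978987e-04, -3.86623192e+01,  2.37948704e+01,  5.36552534e+00,
       -6.02892658e-03,  1.04255271e-06]), 'tcp_pos': array([0.1954669 , 0.51353266, 0.23038024]), 'eef_rot': array([ 3.08779513e+00, -5.68098224e-01, -4.47491931e-04]), 'contact_force': array([-0.04384544, -0.23131893, -0.32570903]), 'wrist_torque': array([-0.02639578,  0.01008132, -0.01401644]), 'opening': 0.08518927610412845}
side {'mtx': array([[379.76643456,   0.        , 276.96782322],
       [  0.        , 379.76643456, 214.57695365],
       [  0.        ,   0.        ,   1.        ]]), 'rvec': array([ 2.22163134, -0.81492326,  0.34760794]), 'tvec': array([-0.4056429 ,  0.37254023,  0.76090858])}
[ 0.12196117 -0.48119639  0.79742696]
bracket [([367.0, 375.0], 0.78), ([246.0, 290.0], 0.59)]
nest [([246.0, 289.0], 0.77), ([
[... 250 characters left out ...]
d [([205.0, 200.0], 0.6)]
top {'mtx': array([[479.67646042,   0.        , 281.39502027],
       [  0.        , 479.67646042, 212.61415742],
       [  0.        ,   0.        ,   1.        ]]), 'rvec': array([ 2.13502481, -2.06982829,  0.22488339]), 'tvec': array([0.04904153, 0.56664017, 1.25896677])}
[0.27742133 0.05381195 1.35226668]
bracket [([243.0, 425.0], 0.66)]
nest [([216.0, 314.0], 0.86)]
ledge [([217.0, 314.0], 0.73)]
stop [([215.0, 314.0], 0.6), ([195.0, 460.0], 0.3)]
cheek [([213.0, 313.0], 0.73), ([145.0, 226.0], 0.6)]
clip [([218.0, 315.0], 0.58)]
wedge [([271.0, 149.0], 0.86), ([222.0, 123.0], 0.74), ([232.0, 185.0], 0.64), ([287.0, 197.0], 0.55)]
stand [([243.0, 200.0], 0.68)]
```

View pics/side0.png

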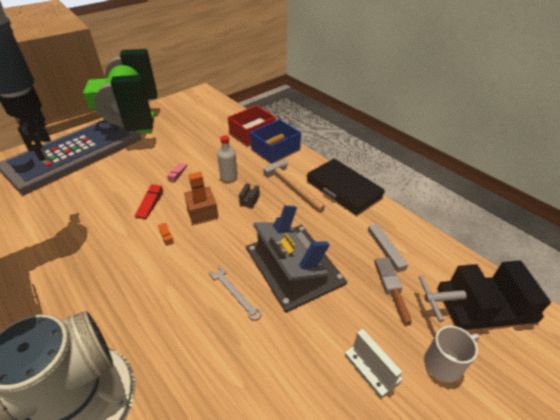

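View pics/top0.png

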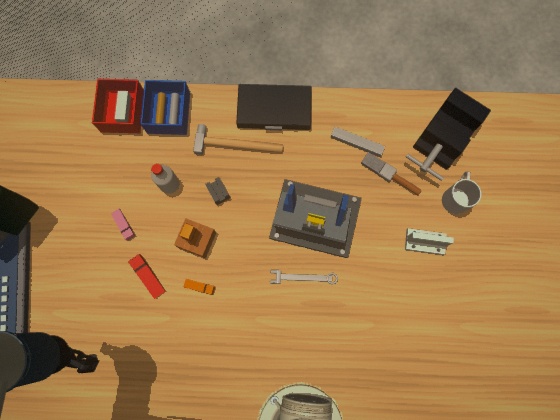

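Run:
```python
import cv2
s=cv2.imread("pics/side0.png");t=cv2.imread("pics/top0.png")
def c(im,r0,r1,c0,c1,k,n):
    cv2.imwrite("pics/"+n,cv2.resize(im[r0:r1,c0:c1],None,fx=k,fy=k,interpolation=cv2.INTER_CUBIC))
c(t,170,265,260,370,7,"t_nest.png")
c(s,200,310,240,350,5,"s_nest.png")
c(t,210,280,160,240,7,"t_stand.png")
c(s,165,230,180,240,9,"s_stand.png")
c(t,220,265,395,465,9,"t_brk.png")
c(s,325,400,340,410,8,"s_brk.png")
```

```text
(no output)
```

View pics/t_nest.png

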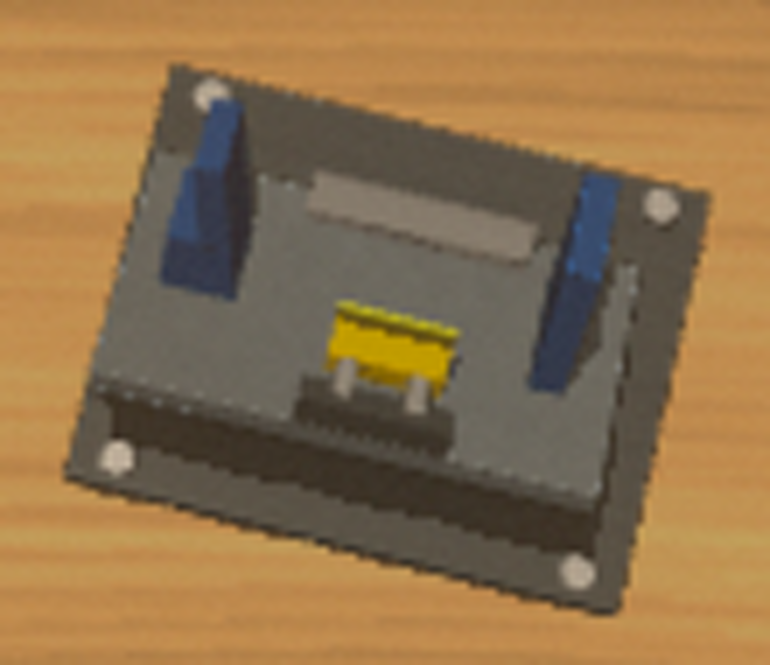

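View pics/s_nest.png

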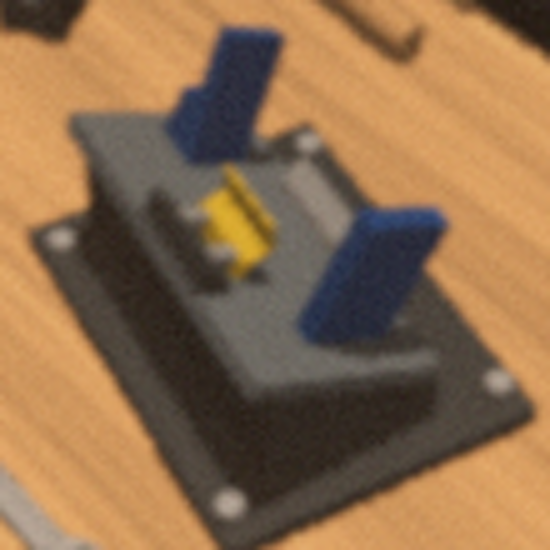

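View pics/t_stand.png

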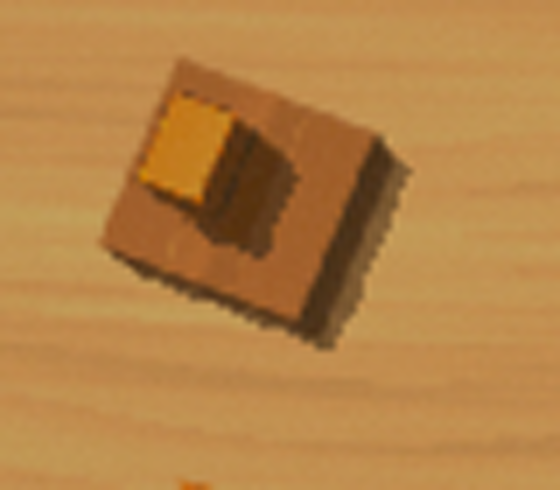

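View pics/s_stand.png

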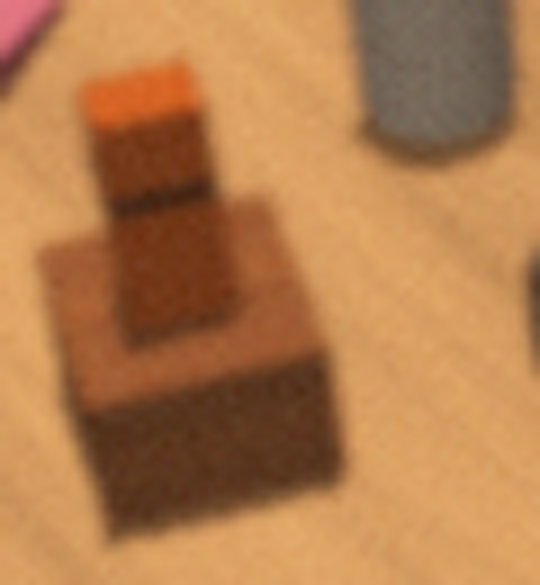

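View pics/t_brk.png

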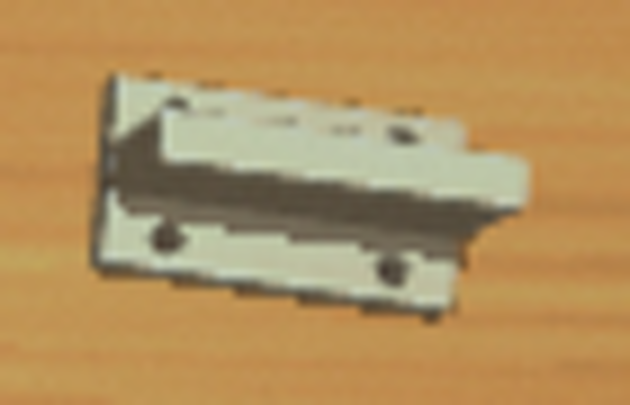

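View pics/s_brk.png

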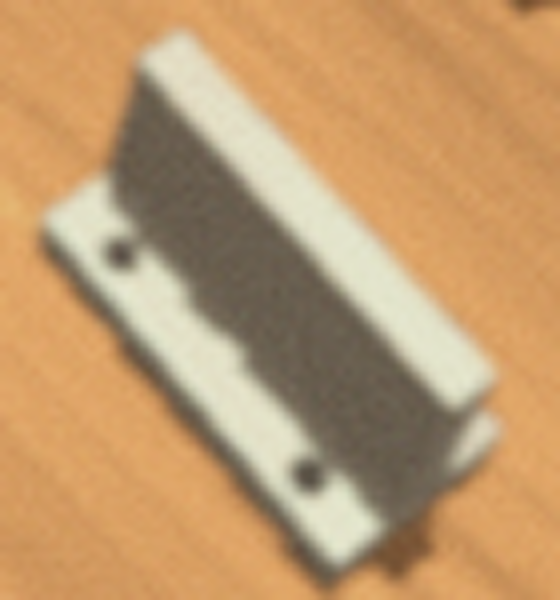

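```bash
cat > h.py <<'E'
import numpy as np,cv2
from scipy.optimize import least_squares
from scipy.spatial.transform import Rotation as Ro
from cell import viewer
C={c:viewer.camera_info(c) for c in("side","top")}
def proj(c,P):
    i=C[c];return cv2.projectPoints(np.asarray(P,float).reshape(-1,1,3),np.array(i['rvec']),np.array(i['tvec']),i['mtx'],None)[0].reshape(-1,2)
crop=dict(t_nest=("top",170,260,7),s_nest=("side",200,240,5),t_stand=("top",210,160,7),s_stand=("side",165,180,9),t_brk=("top",220,395,9),s_brk=("side",325,340,8))
def px(n,p): # crop px->full px (u,v)
    c,r0,c0,k=crop[n]; return (np.array(p)+.5)/k-.5+[c0,r0]
def tocrop(n,uv):
    c,r0,c0,k=crop[n]; return (np.asarray(uv)-[c0,r0]+.5)*k-.5
T=np.deg2rad(25)
def Rnest(yaw): # yaw=0: bed x -> -X world
    ex=np.array([-np.cos(T),0,np.sin(T)]);ey=np.array([0,-1,0]);ez=np.cross(ex,ey)
    return Ro.from_euler('z',yaw).as_matrix()@np.c_[ex,ey,ez]
def fit(obs,model,p0,f=1.0):
    def r(p):
        out=[]
        for n,pl,uv in obs:
            out+=list(proj(crop[n][0],model(p,pl))[0]-px(n,uv))
        return np.array(out)
    s=least_squares(r,p0,loss='soft_l1',f_scale=f,x_scale=[.01,.01,.01,.1][:len(p0)] if len(p0)==4 else 1.0); return s.x,r(s.x).reshape(-1,2)
def nestP(p,pl): return Rnest(p[3])@(np.array(pl)/1e3)+p[:3]
def flatP(p,pl,z=0): return Ro.from_euler('z',p[2]).as_matrix()@(np.array(pl)/1e3)+[p[0],p[1],z]
def draw(n,segs,P,out):
    c=crop[n][0];im=cv2.imread(f"pics/{n}.png")
    for a,b in segs:
        q=tocrop(n,proj(c,[P(a),P(b)]));cv2.line(im,*[tuple(int(round(v)) for v in x) for x in q],(0,255,0),1)
    cv2.imwrite(out,im)
E
cat > f1.py <<'E'
from h import *
obs=[("s_nest",(-25,55,75),(447,211)),("s_nest",(25,55,75),(365,208)),
("s_nest",(18,-76.5,75),(220,38)),("s_nest",(-18,-76.5,75),(281,41)),
("t_nest",(-25,55,75),(583,175)),("t_nest",(-18,-76.5,75),(243,104)),
("t_nest",(32.5,-23,35),(338,303)),("t_nest",(32.5,23,35),(459,328)),
]
p,r=fit(obs,nestP,[.36,-.03,.08,-.2]);print(p,np.round(r,1))
S=[]
def rect(y0,z0,y1,z1,w): S.extend([((-w,y0,z0),(w,y0,z0)),((-w,y1,z1),(w,y1,z1)),((-w,y0,z0),(-w,y1,z1)),((w,y0,z0),(w,y1,z1))])
rect(55,0,55,75,25);rect(-63.2,0,-76.5,75,18)
S+=[((25.5,-23,20),(25.5,23,20)),((32.5,-23,35),(32.5,23,35)),((-30,-40,7),(-30,40,7)),((-37,-40,22),(-37,40,22))]
for n in("t_nest","s_nest"):draw(n,S,lambda a:nestP(p,a),f"pics/o_{n}.png")
E
python3 f1.py
```

```text
[ 0.56566287 -0.03083866  0.06466798 -0.19122045] [[-1.8 -1.3]
 [-0.7  0.3]
 [ 1.9  0.5]
 [ 0.5 -0. ]
 [-0.  -1.1]
 [-0.4  0.5]
 [ 0.5  0. ]
 [ 0.2  0.2]]
```

View pics/o_t_nest.png

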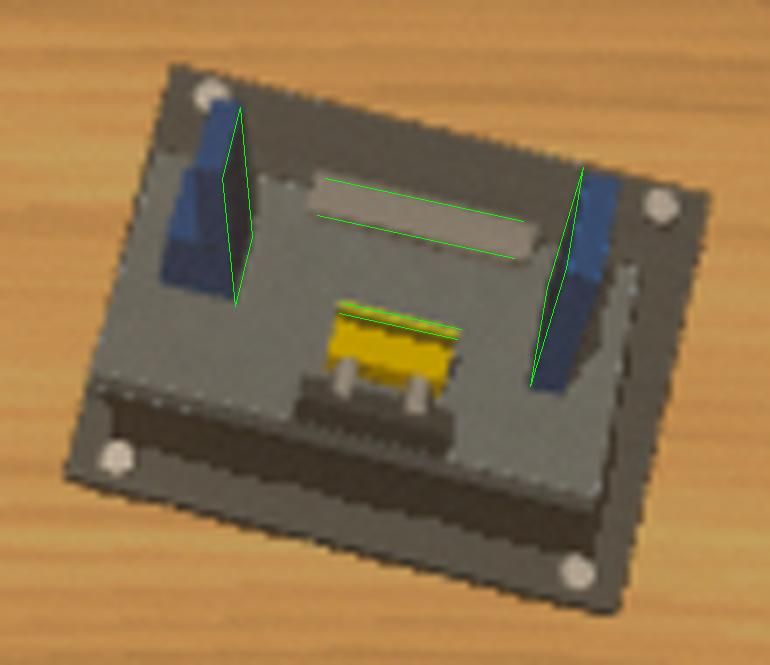

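View pics/o_s_nest.png

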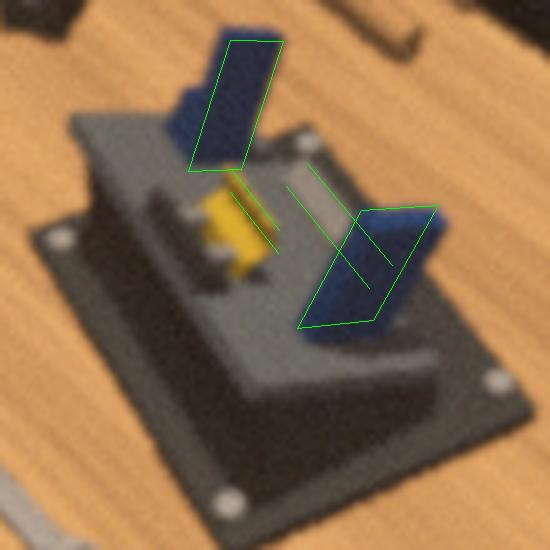

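```bash
cat > f2.py <<'E'
from h import *
t,s="t_nest","s_nest"
obs=[(s,(-25,55,75),(443,211)),(s,(25,55,75),(365,210)),(s,(-25,55,0),(384,342-8)),
(s,(18,-76.5,75),(225,38)),(s,(-18,-76.5,75),(282,41)),(s,(18,-63.2,0),(188,163)),(s,(-18,-63.2,0),(246,160)),
(t,(-25,55,75),(583,173)),(t,(25,55,75),(569,271)),(t,(25,55,0),(530,388)),
(t,(-18,-76.5,75),(243,104)),(t,(18,-76.5,75),(221,173)),(t,(18,-63.2,0),(237,299)),(t,(-18,-63.2,0),(254,235)),
(t,(32.5,-23,35),(339,303)),(t,(32.5,23,35),(459,328)),
(s,(32.5,-23,35),(233,168)),(s,(32.5,23,35),(277,238)),
(s,(-30,40,7),None),
]
obs=[o for o in obs if o[2] is not None]
ex=[(t,"ul",(94,388)),(t,"ur",(600,499)),(s,"ul",(74,120)),(s,"ur",(253,393)),(t,"ll",(159,155)),(t,"lr",(636,262)),(s,"lr",(436,357))]
bp=[(t,0,0,(70,480)),(t,0,1,(616,612)),(t,1,0,(172,65)),(t,1,1,(710,193)),(s,0,0,(32,235)),(s,0,1,(228,548)),(s,1,1,(532,410))]
def res(p):
    o=[]
    q=p[:4]*[1,1,1,1]
    for n,pl,uv in obs:o.append(proj(crop[n][0],nestP(q,pl))[0]-px(n,uv))
    xu,xl,yl,yr=p[4:8]*1e3
    for n,k,uv in ex:
        pl=(xu if k[0]=='u' else xl, yl if k[1]=='l' else yr,0);o.append(proj(crop[n][0],nestP(q,pl))[0]-px(n,uv))
    u=Ro.from_euler('z',q[3]).as_matrix()
    for n,i,j,uv in bp:
        P=u@np.array([-p[8+(1-i)],-p[10+j],0])+[q[0],q[1],p[12]];o.append(proj(crop[n][0],P)[0]-px(n,uv))
    return np.array(o).ravel()
p0=np.array([.565,-.03,.065,-.19,.06,-.06,-.09,.09,.08,-.08,-.09,.09,.008])
# p8: front extent toward robot; p9 rear
r=least_squares(res,p0,loss='soft_l1',f_scale=1.0,x_scale=.01)
p=r.x;print(np.round(p,4));print(np.round(res(p).reshape(-1,2),1).tolist())
J=r.jac;print("sd",np.sqrt(np.diag(np.linalg.inv(J.T@J)))[:4])
np.save("nest.npy",p[:4])
S=[]
def rect(y0,z0,y1,z1,w): S.extend([((-w,y0,z0),(w,y0,z0)),((-w,y1,z1),(w,y1,z1)),((-w,y0,z0),(-w,y1,z1)),((w,y0,z0),(w,y1,z1))])
rect(55,0,55,75,25);rect(-63.2,0,-76.5,75,18)
S+=[((25.5,-23,20),(25.5,23,20)),((32.5,-23,35),(32.5,23,35)),((-30,-40,7),(-30,40,7)),((-37,-40,22),(-37,40,22))]
for n in(t,s):draw(n,S,lambda a:nestP(p,a),f"pics/o_{n}.png")
# others
# bracket
def box(x0,x1,y0,y1,z0,z1):
    c=[(x,y,z) for x in(x0,x1) for y in(y0,y1) for z in(z0,z1)]
    return [(a,b) for i,a in enumerate(c) for b in c[i+1:] if sum(u!=v for u,v in zip(a,b))==1]
t,s="t_brk","s_brk"
ob=[(t,(8,-55,78),(160,160)),(t,(-8,-55,78),(163,108)),(t,(8,55,78),(522,210)),(t,(-8,55,78),(529,156)),
(t,(30,-55,16),(97,263)),(t,(-30,-55,16),(115,74)),(t,(30,55,16),(448,310)),(t,(-30,55,16),(466,120)),
(s,(8,-55,78),(140,62)),(s,(-8,-55,78),(182,30)),(s,(8,55,78),(448,410)),(s,(-8,55,78),(497,377)),
(s,(30,-55,16),(42,218)),(s,(30,55,16),(327,575)),(s,(-30,55,16),(500,425))]
q,rr=fit(ob,lambda p,pl:flatP(p,pl),[.5,-.25,-.1]);print("brk",q,np.round(rr,1).tolist())
for n in(t,s):draw(n,box(-30,30,-55,55,0,16)+box(-8,8,-55,55,16,78),lambda a:flatP(q,a),f"pics/o_{n}.png")
np.save("brk.npy",q)
t,s="t_stand","s_stand"
# wedge axes as bed: x toward robot, y right
W0=Ro.from_euler('z',np.pi)
ob=[(t,(-18,-21,127),(182,93)),(t,(-18,5,127),(240,120)),(t,(18,5,127),(203,208)),(t,(18,-21,127),(137,180)),
(s,(18,-21,127),(78,90)),(s,(-18,5,127),(205,108)),(s,(18,5,127),(97,133)),(s,(-18,-21,127),(185,62)),(s,(-18,5,89),(212,182)),(s,(18,5,89),(115,208)),(s,(18,5,45),(133,345)),(s,(-18,5,45),(237,305))]
q,rr=fit(ob,lambda p,pl:flatP(p,pl,.010),[.5,.2,np.pi-.3]);print("wedge",q,np.round(rr,1).tolist())
for n in(t,s):draw(n,box(-18,18,-21,5,89,127)+box(-18,18,-5,5,0,0.1),lambda a:flatP(q,a,.010),f"pics/o_{n}.png")
np.save("wedge.npy",q)
E
python3 f2.py
```

```text
[ 0.566  -0.031   0.0643 -0.2087  0.0709 -0.0462 -0.107   0.0876 -0.0875
  0.0896 -0.1132  0.1123  0.0106]
[[-0.9, -0.8], [-0.9, 0.2], [-2.3, -2.5], [1.6, 0.4], [1.0, 0.1], [0.4, 1.4], [-0.4, 1.7], [0.3, -0.5], [-0.4, -0.1], [-0.2, -0.1], [0.1, -0.0], [0.5, 0.2], [-0.2, 0.5], [-0.0, -0.3], [0.4, -0.2], [0.2, 0.2], [-0.2, 0.2], [0.4, -1.5], [0.3, -0.8], [-0.8, 0.4], [-1.0, -0.3], [0.5, -1.3], [0.4, 0.0], [-0.2, 0.7], [0.7, 1.4], [0.0, -0.2], [-0.1, -0.2], [0.2, 0.7], [-0.7, 0.3], [-0.6, -0.1], [0.4, 0.7], [0.8, -0.8]]
sd [0.0010151  0.00082695 0.00186197 0.00628108]
brk [ 0.50575719 -0.34208937  3.02827707] [[-0.4, 0.0], [-0.2, 0.0], [0.4, 0.3], [-0.0, 0.5], [0.1, -0.1], [0.0, 0.1], [0.4, 0.3], [-0.1, 0.5], [-0.6, -0.5], [-0.2, -0.4], [0.4, 0.3], [0.2, -0.3], [-0.2, -0.3], [0.9, -1.0], [0.4, 0.9]]
wedge [0.48970208 0.30028633 2.80495658] [[-0.6, -0.1], [0.3, -0.4], [0.1, -0.1], [0.2, 0.3], [-0.5, -0.7], [0.1, -0.1], [-0.7, -0.0], [0.3, -0.4], [1.2, 2.1], [-0.5, 2.2], [-0.2, -1.5], [0.3, -0.0]]
```

Run:
```python
import cv2,numpy as np
a=[cv2.resize(cv2.imread(f"pics/o_{n}.png"),(400,300)) for n in("t_nest","s_nest","s_stand","t_brk")]
cv2.imwrite("pics/mont.png",np.vstack([np.hstack(a[:2]),np.hstack(a[2:])]))
```

```text
(no output)
```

View pics/mont.png

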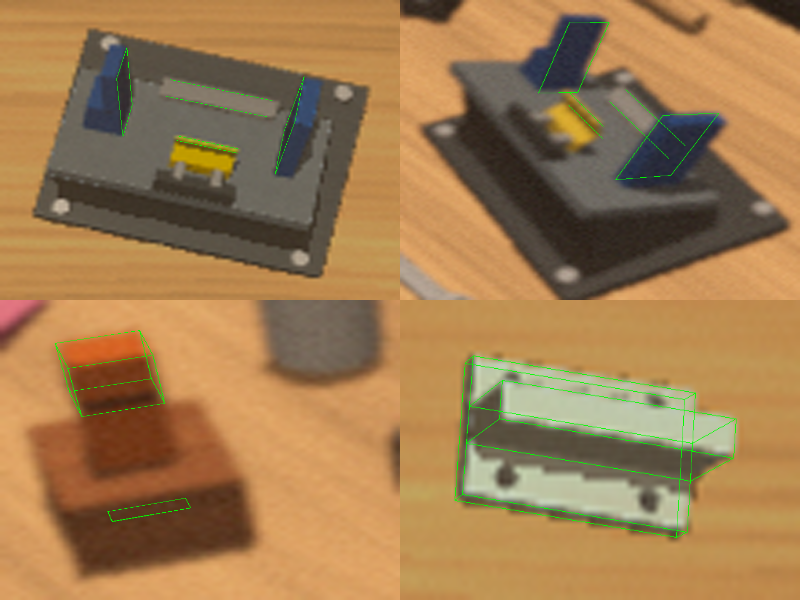

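```bash
cat > g.py <<'E'
from h import *
from cell import readout
nest=np.load("nest.npy");brk=np.load("brk.npy");wed=np.load("wedge.npy")
def M(R,p):
    T=np.eye(4);T[:3,:3]=R;T[:3,3]=p;return T
F=np.array([[0,1,0],[1,0,0],[0,0,-1.]]) # tool axes in object frame
NEST=M(Rnest(nest[3]),nest[:3])
BRK=M(Ro.from_euler('z',brk[2]).as_matrix(),[brk[0],brk[1],0])
WED=M(Ro.from_euler('z',wed[2]).as_matrix(),[wed[0],wed[1],.010])
def tool_at(O,xyz_mm): # tcp at xyz (mm) of frame O with tool x=O y, tool y=O x
    return M(O[:3,:3]@F,O[:3,:3]@(np.array(xyz_mm)/1e3)+O[:3,3])
def cur():
    o=readout.get_obs();return M(Ro.from_rotvec(o['eef_rot']).as_matrix(),o['tcp_pos'])
def rel(G,A=None):
    A=cur() if A is None else A
    D=np.linalg.inv(A)@G
    print([round(v,4) for v in D[:3,3]/.5]+[round(v,4) for v in Ro.from_matrix(D[:3,:3]).as_rotvec()/(np.pi/2)], "goal",np.round(G[:3,3],4),"dist",round(np.linalg.norm(D[:3,3]),4))
def inframe(O,A=None):
    A=cur() if A is None else A
    D=np.linalg.inv(O)@A; e=Ro.from_matrix(F.T@D[:3,:3]).as_rotvec(); print("tcp in frame mm",np.round(D[:3,3]*1e3,1),"rot err deg (tool axes)",np.round(np.degrees(e),2))
E
python3 - <<'E'
from g import *
rel(M(tool_at(BRK,[0,0,0])[:3,:3],[.40,.05,.26]))
E
```

```text
[np.float64(0.7121), np.float64(0.7218), np.float64(-0.0574), np.float64(0.0), np.float64(0.0), np.float64(0.8405)] goal [0.4  0.05 0.26] dist 0.5078
```

Request:
servo_tool([
  [[0.712,0.722,-0.057,0,0,0.84,0],[0.712,0.722,-0.057,0,0,0.84,0],[0.712,0.722,-0.057,0,0,0.84,0],[0.712,0.722,-0.057,0,0,0.84,0],[0.712,0.722,-0.057,0,0,0.84,0]],
], squeeze=110)

```text
time: 1.32
tcp_pos: [0.2798, 0.3218, 0.2432]
eef_rot: [-2.761, 1.498, -0.0]
contact_force: [2.2, -0.3, -0.2]
opening: 0.0851
```

Run:
```python
from g import *
rel(tool_at(BRK,[0,0,220]))
rel(M(tool_at(BRK,[0,0,0])[:3,:3],[.40,.05,.26]))
```

```text
[np.float64(1.3594), np.float64(0.3449), np.float64(0.0461), np.float64(-0.0003), np.float64(0.0002), np.float64(0.4392)] goal [ 0.5058 -0.3421  0.22  ] dist 0.7016
[np.float64(0.5867), np.float64(0.0947), np.float64(-0.0337), np.float64(-0.0003), np.float64(0.0002), np.float64(0.4392)] goal [0.4  0.05 0.26] dist 0.2976
```

Request:
servo_tool([
  [[0.98,0.25,-0.03,0,0,0.44,0],[0.98,0.25,-0.03,0,0,0.44,0],[0.98,0.25,-0.03,0,0,0.44,0],[0.98,0.25,-0.03,0,0,0.44,0],[0.98,0.25,-0.03,0,0,0.44,0]],
])

```text
time: 1.73
tcp_pos: [0.3474, 0.1249, 0.2497]
eef_rot: [-2.166, 2.273, -0.0]
contact_force: [0.9, 0.2, 0.5]
opening: 0.0851
```

Run:
```python
from g import *
rel(tool_at(BRK,[0,0,200]))
```

```text
[np.float64(0.9176), np.float64(-0.3614), np.float64(0.0988), np.float64(-0.0007), np.float64(0.0007), np.float64(0.0414)] goal [ 0.5058 -0.3421  0.2   ] dist 0.4956
```

Request:
servo_tool([
  [[0.918,-0.361,0.05,0,0,0.041,0],[0.918,-0.361,0.05,0,0,0.041,0],[0.918,-0.361,0.05,0,0,0.041,0],[0.918,-0.361,0.05,0,0,0.041,0],[0.918,-0.361,0.05,0,0,0.041,0]],
])

```text
time: 2.15
tcp_pos: [0.4153, -0.0722, 0.2389]
eef_rot: [-2.098, 2.337, -0.001]
contact_force: [0.3, 1.3, -0.2]
opening: 0.0854
```

Run:
```python
from g import *
rel(tool_at(BRK,[0,0,150]))
```

```text
[np.float64(0.5174), np.float64(-0.2374), np.float64(0.178), np.float64(-0.0008), np.float64(0.0003), np.float64(0.0038)] goal [ 0.5058 -0.3421  0.15  ] dist 0.2982
```

Request:
servo_tool([
  [[0.517,-0.237,0.0,0,0,0.004,0],[0.517,-0.237,0.0,0,0,0.004,0],[0.517,-0.237,0.0,0,0,0.004,0],[0.517,-0.237,0.05,0,0,0.004,0],[0.517,-0.237,0.1,0,0,0.004,0]],
])

```text
time: 2.57
tcp_pos: [0.4814, -0.2677, 0.2193]
eef_rot: [-2.09, 2.343, -0.006]
contact_force: [1.0, 0.6, 0.9]
opening: 0.085
```

Run:
```python
from g import *
rel(tool_at(BRK,[0,0,110]))
```

```text
[np.float64(0.142), np.float64(-0.0645), np.float64(0.219), np.float64(-0.0026), np.float64(-0.0009), np.float64(-0.0005)] goal [ 0.5058 -0.3421  0.11  ] dist 0.1344
```

Request:
servo_tool([
  [[0.142,-0.065,0.05,-0.002,0,0,0],[0.142,-0.065,0.1,-0.002,0,0,0],[0.142,-0.065,0.19,-0.002,0,0,0],[0.142,-0.065,0.22,-0.002,0,0,0],[0.142,-0.065,0.22,-0.002,0,0,0]],
])

```text
time: 2.98
tcp_pos: [0.5005, -0.3376, 0.1003]
eef_rot: [2.084, -2.342, -0.023]
contact_force: [-0.4, 0.9, -1.1]
opening: 0.0855
```

Run:
```python
from g import *
rel(tool_at(BRK,[0,0,40]))
inframe(BRK)
im={c:cv2.cvtColor(viewer.capture(c),cv2.COLOR_RGB2BGR) for c in C}
cv2.imwrite("pics/a1.png",np.hstack([cv2.resize(im["side"][290:410,300:460],None,fx=2.5,fy=2.5),cv2.resize(im["top"][170:290,380:540],None,fx=2.5,fy=2.5)]))
```

```text
[np.float64(0.0084), np.float64(-0.0133), np.float64(0.1204), np.float64(0.0097), np.float64(0.0033), np.float64(-0.0018)] goal [ 0.5058 -0.3421  0.04  ] dist 0.0607
tcp in frame mm [  5.7  -3.9 100.3] rot err deg (tool axes) [-0.88 -0.3   0.17]
```

View pics/a1.png

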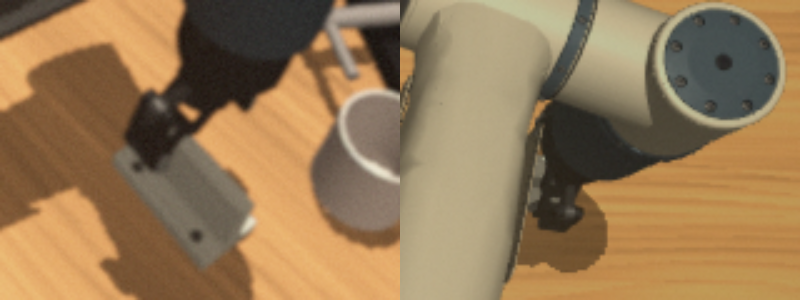

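Run:
```python
from g import *
rel(tool_at(BRK,[0,0,40]))
inframe(BRK)
```

```text
[np.float64(0.0055), np.float64(-0.0046), np.float64(0.1359), np.float64(0.0031), np.float64(-0.0004), np.float64(-0.0001)] goal [ 0.5058 -0.3421  0.04  ] dist 0.068
tcp in frame mm [  2.   -2.8 108. ] rot err deg (tool axes) [-0.28  0.03  0.01]
```

Request:
servo_tool([
  [[0.0,0.0,0.07,0,0,0,0],[0.0,0.0,0.13,0,0,0,0],[0.0,0.0,0.14,0,0,0,0],[0.0,0.0,0.14,0,0,0,0],[0.0,0.0,0.14,0,0,0,0]],
])

```text
time: 3.5
tcp_pos: [0.506, -0.3396, 0.041]
eef_rot: [2.093, -2.342, 0.003]
contact_force: [-0.0, -0.8, 1.0]
opening: 0.0853
```

Run:
```python
from g import *
rel(tool_at(BRK,[0,0,40]))
inframe(BRK)
```

```text
[np.float64(0.005), np.float64(-0.0001), np.float64(0.002), np.float64(-0.0005), np.float64(-0.0014), np.float64(0.0007)] goal [ 0.5058 -0.3421  0.04  ] dist 0.0027
tcp in frame mm [ 0.  -2.5 41. ] rot err deg (tool axes) [ 0.05  0.13 -0.06]
```

Good alignment; close (with a 2.5 mm shift along the rib).

Request:
servo_tool([
  [[0.005,0,0.0,0,0,0,0.3],[0.005,0,0.0,0,0,0,1],[0.005,0,0.0,0,0,0,1],[0.005,0,0.0,0,0,0,1],[0.005,0,0.0,0,0,0,1]],
])

```text
time: 3.92
tcp_pos: [0.5041, -0.3415, 0.0383]
eef_rot: [2.09, -2.343, -0.003]
contact_force: [-1.0, 0.4, -0.1]
opening: 0.0255
```

Request:
servo_tool([
  [[0,0,0,0,0,0,1],[0,0,0,0,0,0,1],[0,0,0,0,0,0,1],[0,0,0,0,0,0,1]],
])

```text
time: 4.25
tcp_pos: [0.5045, -0.3416, 0.0385]
eef_rot: [2.091, -2.343, -0.001]
contact_force: [0.1, 1.9, 5.5]
opening: 0.0151
```

Run:
```python
from g import *
inframe(BRK)
im={c:cv2.cvtColor(viewer.capture(c),cv2.COLOR_RGB2BGR) for c in C}
cv2.imwrite("pics/a2.png",np.hstack([cv2.resize(im["side"][290:410,300:460],None,fx=2.5,fy=2.5),cv2.resize(im["top"][170:290,380:540],None,fx=2.5,fy=2.5)]))
```

```text
tcp in frame mm [ 1.3 -0.4 38.5] rot err deg (tool axes) [-0.1   0.03  0.01]
```

View pics/a2.png

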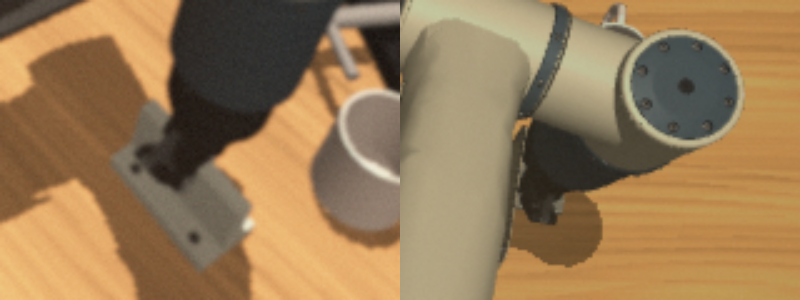

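Run:
```python
from g import *
G=tool_at(NEST,[1,-3.4,140]);rel(G)
print(NEST)
```

```text
[np.float64(-0.6265), np.float64(-0.1681), np.float64(-0.3071), np.float64(-0.2765), np.float64(-0.0137), np.float64(0.0596)] goal [ 0.6237 -0.0398  0.1917] dist 0.3588
[[-0.88663701 -0.20721372  0.41344563  0.5660231 ]
 [ 0.18779941 -0.9782957  -0.0875723  -0.03104137]
 [ 0.42261826  0.          0.90630779  0.06434636]
 [ 0.          0.          0.          1.        ]]
```

Request:
servo_tool([
  [[0,0,-0.06,0,0,0,1],[0,0,-0.14,0,0,0,1],[0,0,-0.22,0,0,0,1],[0,0,-0.3,0,0,0,1],[0,0,-0.38,0,0,0,1]],
])

```text
time: 4.77
tcp_pos: [0.5032, -0.3404, 0.2274]
eef_rot: [2.089, -2.342, -0.011]
contact_force: [1.3, -0.7, -5.5]
opening: 0.0148
```

Run:
```python
from g import *
G=tool_at(NEST,[1,-3.4,150]);rel(G)
```

```text
[np.float64(-0.6237), np.float64(-0.1801), np.float64(0.0535), np.float64(-0.2727), np.float64(-0.0118), np.float64(0.0597)] goal [ 0.6279 -0.0407  0.2007] dist 0.3257
```

Request:
servo_tool([
  [[-0.62,-0.18,0.0,-0.273,-0.012,0.06,1],[-0.62,-0.18,0.0,-0.273,-0.012,0.06,1],[-0.62,-0.18,0.0,-0.273,-0.012,0.06,1],[-0.62,-0.18,0.0,-0.273,-0.012,0.06,1],[-0.62,-0.18,0.0,-0.273,-0.012,0.06,1]],
])

```text
time: 5.18
tcp_pos: [0.5856, -0.1465, 0.2202]
eef_rot: [1.772, -2.189, -0.497]
contact_force: [-0.3, 0.2, -7.0]
opening: 0.0146
```

Run:
```python
from g import *
G=tool_at(NEST,[1,-3.4,150]);rel(G);inframe(NEST)
```

```text
[np.float64(-0.2248), np.float64(-0.0515), np.float64(0.0181), np.float64(0.0073), np.float64(-0.0008), np.float64(-0.0011)] goal [ 0.6279 -0.0407  0.2007] dist 0.1156
tcp in frame mm [ 26.8 108.9 159.5] rot err deg (tool axes) [-0.66  0.07  0.1 ]
```

Request:
servo_tool([
  [[-0.08,-0.02,0.0,0.004,0,0,1],[-0.16,-0.04,0.0,0.004,0,0,1],[-0.224,-0.051,0.01,0.004,0,0,1],[-0.224,-0.051,0.01,0.004,0,0,1],[-0.224,-0.051,0.01,0.004,0,0,1]],
])

```text
time: 5.6
tcp_pos: [0.6288, -0.0413, 0.2087]
eef_rot: [1.784, -2.195, -0.479]
contact_force: [0.1, -1.1, -5.1]
opening: 0.0148
```

Run:
```python
from g import *
im={c:cv2.cvtColor(viewer.capture(c),cv2.COLOR_RGB2BGR) for c in C}
G=tool_at(NEST,[1,-3.4,115]);rel(G);inframe(NEST)
cv2.imwrite("pics/a3.png",np.hstack([cv2.resize(im["side"][150:310,210:370],None,fx=2.5,fy=2.5),cv2.resize(im["top"][130:290,240:400],None,fx=2.5,fy=2.5)]))
```

```text
[np.float64(-0.0067), np.float64(-0.0052), np.float64(0.0891), np.float64(-0.005), np.float64(-0.0015), np.float64(-0.0009)] goal [ 0.6134 -0.0376  0.169 ] dist 0.0448
tcp in frame mm [  4.   -0.2 159.6] rot err deg (tool axes) [0.45 0.13 0.08]
```

View pics/a3.png

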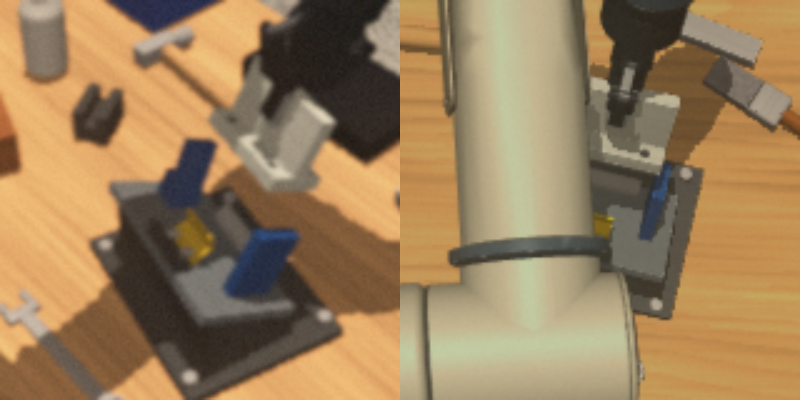

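Request:
servo_tool([
  [[-0.007,-0.005,0.04,-0.003,0,0,1],[-0.007,-0.005,0.08,-0.003,0,0,1],[-0.007,-0.005,0.09,-0.003,0,0,1],[-0.007,-0.005,0.09,-0.003,0,0,1],[-0.007,-0.005,0.09,-0.003,0,0,1]],
])

```text
time: 6.12
tcp_pos: [0.6136, -0.0385, 0.1711]
eef_rot: [1.78, -2.201, -0.478]
contact_force: [0.9, 0.6, -4.7]
opening: 0.0149
```

```bash
cat > v.py <<'E'
import sys
from g import *
im={c:cv2.cvtColor(viewer.capture(c),cv2.COLOR_RGB2BGR) for c in C}
cv2.imwrite(f"pics/{sys.argv[1]}_side.png",im["side"]);cv2.imwrite(f"pics/{sys.argv[1]}_top.png",im["top"])
crop["n_s"]=("side",190,235,5);crop["n_t"]=("top",140,255,5)
for n,c,(r,q) in(("n_s","side",(190,235)),("n_t","top",(140,255))):
    cv2.imwrite(f"pics/{n}.png",cv2.resize(im[c][r:r+120,q:q+80 if False else q+120],None,fx=5,fy=5,interpolation=cv2.INTER_CUBIC))
inframe(NEST)
D=np.linalg.inv(NEST)@cur();print("force",readout.get_obs()['contact_force'],"in bed",np.round(NEST[:3,:3].T@readout.get_obs()['contact_force'],1),readout.get_obs()['opening'])
E
python3 v.py a4
python3 - <<'E'
import sys;sys.path.insert(0,'.')
from g import *
crop["n_s"]=("side",190,235,5);crop["n_t"]=("top",140,255,5)
def box(x0,x1,y0,y1,z0,z1):
    c=[(x,y,z) for x in(x0,x1) for y in(y0,y1) for z in(z0,z1)]
    return [(a,b) for i,a in enumerate(c) for b in c[i+1:] if sum(u!=v for u,v in zip(a,b))==1]
A=cur();B=A@np.linalg.inv(tool_at(np.eye(4),[0.,-0.4,38.5]))
P=lambda a:B[:3,:3]@(np.array(a)/1e3)+B[:3,3]
for n in("n_s","n_t"):
    draw(n,box(-30,30,-55,55,0,16)+box(-8,8,-55,55,16,78),P,f"pics/o_{n}.png")
a=[cv2.resize(cv2.imread(f"pics/o_{n}.png"),(400,400)) for n in("n_s","n_t")]
cv2.imwrite("pics/m4.png",np.hstack(a))
E
```

```text
tcp in frame mm [  1.1  -3.1 117.7] rot err deg (tool axes) [0.49 0.06 0.1 ]
force [-1.06180444  0.74513807 -4.39542365] in bed [-0.8 -0.5 -4.5] 0.014714976404797379
```

View pics/m4.png

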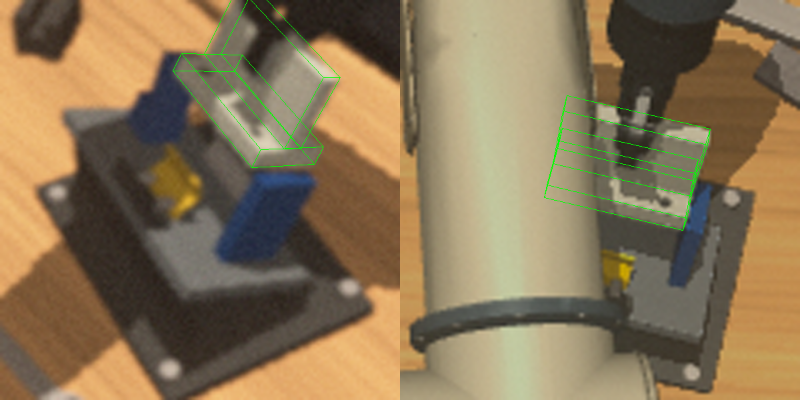

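Request:
servo_tool([
  [[0,0,0.02,-0.005,0,0,1],[0,0,0.04,-0.005,0,0,1],[0,0,0.06,-0.005,0,0,1],[0,0,0.075,-0.005,0,0,1],[0,0,0.075,-0.005,0,0,1]],
])

```text
time: 6.63
tcp_pos: [0.5979, -0.0341, 0.1356]
eef_rot: [1.776, -2.194, -0.488]
contact_force: [-0.1, -0.3, -5.7]
opening: 0.0146
```

```bash
python3 v.py a5
```

```text
tcp in frame mm [ 1.  -3.5 79.6] rot err deg (tool axes) [-0.04  0.09  0.07]
force [ 0.28547335 -0.31415939 -4.82057658] in bed [-2.3  0.2 -4.2] 0.014774707294071132
```

View pics/n_s.png

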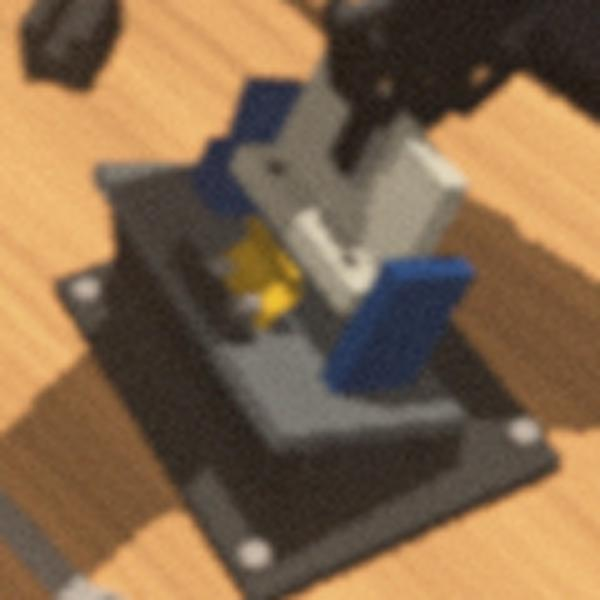

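View pics/n_t.png

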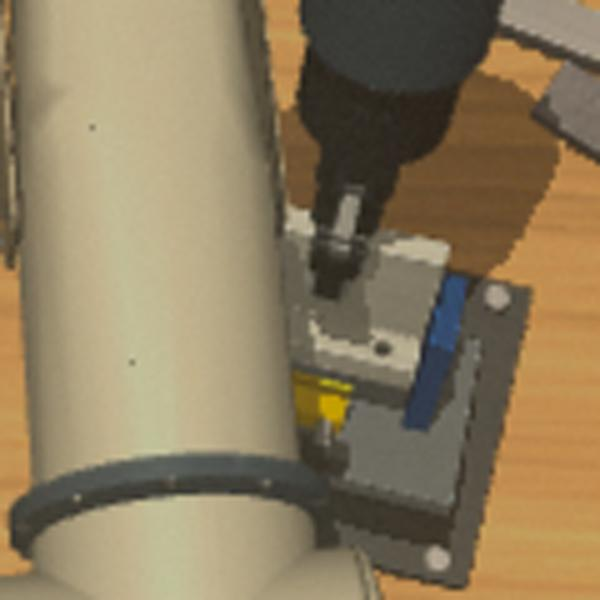

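Request:
servo_tool([
  [[0,0,0.01,0,0,0,1],[0,0,0.02,0,0,0,1],[0,0,0.03,0,0,0,1],[0,0,0.03,0,0,0,1]],
])

```text
time: 7.07
tcp_pos: [0.5922, -0.0328, 0.1216]
eef_rot: [1.777, -2.195, -0.487]
contact_force: [3.6, -1.6, -6.8]
opening: 0.015
```

```bash
python3 v.py a6
```

```text
tcp in frame mm [ 0.7 -3.6 63.8] rot err deg (tool axes) [-0.04  0.09  0.07]
force [ 3.87535222 -1.26876758 -4.50617176] in bed [-5.6  0.4 -2.4] 0.014422905016419796
```

Request:
servo_tool([
  [[0,0,0.008,0,0,0,1],[0,0,0.016,0,0,0,1],[0,0,0.016,0,0,0,1]],
])

```text
time: 7.42
tcp_pos: [0.5883, -0.0319, 0.1142]
eef_rot: [1.777, -2.194, -0.488]
contact_force: [2.9, -0.8, -9.9]
opening: 0.0148
```

```bash
python3 v.py a7
```

```text
tcp in frame mm [ 1.2 -3.7 55. ] rot err deg (tool axes) [-0.15  0.09  0.07]
force [ 4.6699087  -0.36596692 -4.59391389] in bed [-6.2 -0.6 -2.2] 0.014518275820487224
```

Request:
servo_tool([
  [[0,0,0.006,0,0,0,1],[0,0,0.012,0,0,0,1],[0,0,0.018,0,0,0,1],[0,0,0.018,0,0,0,1]],
])

```text
time: 7.85
tcp_pos: [0.5843, -0.0312, 0.1064]
eef_rot: [1.776, -2.194, -0.489]
contact_force: [3.9, -1.5, -8.0]
opening: 0.0148
```

```bash
python3 v.py a8
```

```text
tcp in frame mm [ 1.5 -3.6 46.2] rot err deg (tool axes) [-0.17  0.1   0.07]
force [ 3.49960145 -0.12365605 -4.78960022] in bed [-5.2 -0.6 -2.9] 0.01473461154142766
```

Request:
servo_tool([
  [[0,0,0.006,0,0,0,1],[0,0,0.012,0,0,0,1],[0,0,0.012,0,0,0,1]],
])

```text
time: 8.2
tcp_pos: [0.5819, -0.0308, 0.1017]
eef_rot: [1.777, -2.194, -0.488]
contact_force: [2.2, -2.8, -5.7]
opening: 0.0146
```

```bash
python3 v.py a9
```

```text
tcp in frame mm [ 1.6 -3.7 40.4] rot err deg (tool axes) [-0.15  0.09  0.05]
force [ 2.35049065  1.08577347 -2.22058128] in bed [-2.8 -1.5 -1.1] 0.014616422759227905
```

Request:
servo_tool([
  [[0,0,0.005,0,0,0,1],[0,0,0.01,0,0,0,1],[0,0,0.01,0,0,0,1]],
])

```text
time: 8.55
tcp_pos: [0.5822, -0.031, 0.1015]
eef_rot: [1.782, -2.197, -0.479]
contact_force: [7.0, 0.6, 14.1]
opening: 0.0147
```

```bash
python3 v.py a10
```

```text
tcp in frame mm [ 1.4 -3.4 40.3] rot err deg (tool axes) [ 0.28  0.14 -0.  ]
force [ 6.04306618  1.08242798 12.95245445] in bed [ 0.3 -2.3 14.1] 0.015125210626131176
```

View pics/n_s.png

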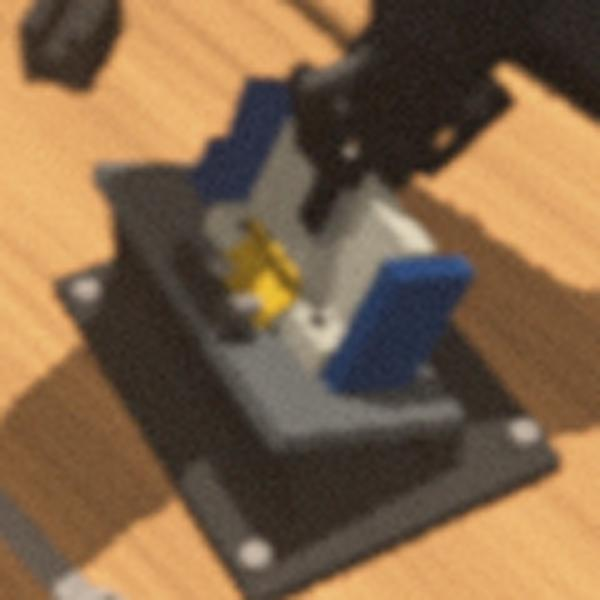

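View pics/n_t.png

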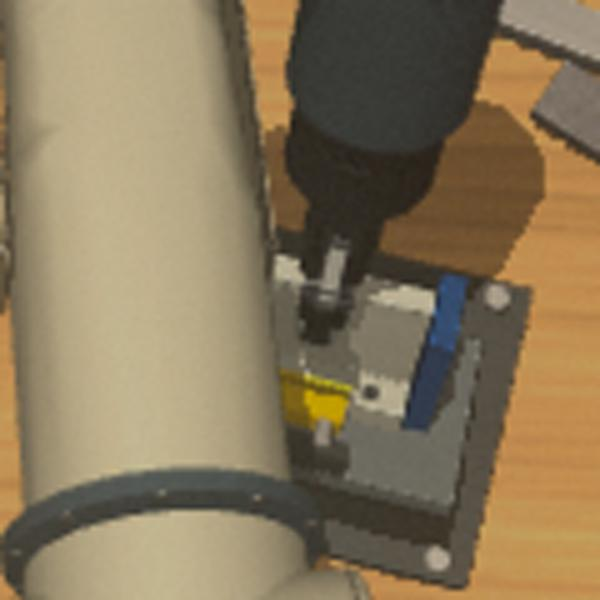

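Request:
servo_tool([
  [[0,0,0.006,0,0,0,1],[0,0,0.012,0,0,0,1],[0,0,0.012,0,0,0,1]],
])

```text
time: 8.9
tcp_pos: [0.5824, -0.0311, 0.1011]
eef_rot: [1.788, -2.202, -0.47]
contact_force: [11.0, 1.2, 34.9]
opening: 0.0147
```

```bash
python3 v.py a11
python3 - <<'E'
import sys;sys.path.insert(0,'.')
from g import *
for n,c,(r,q) in(("n_s","side",(190,235)),("n_t","top",(140,255))): crop[n]=(c,r,q,5)
def box(x0,x1,y0,y1,z0,z1):
    c=[(x,y,z) for x in(x0,x1) for y in(y0,y1) for z in(z0,z1)]
    return [(a,b) for i,a in enumerate(c) for b in c[i+1:] if sum(u!=v for u,v in zip(a,b))==1]
P=lambda a:nestP(nest,a)
B=[((x+1,y-3,z),(x2+1,y2-3,z2)) for (x,y,z),(x2,y2,z2) in box(-30,30,-55,55,0,16)+box(-8,8,-55,55,16,78)]
for n in("n_s","n_t"):
    draw(n,B,P,f"pics/o_{n}.png")
a=[cv2.resize(cv2.imread(f"pics/o_{n}.png"),(400,400)) for n in("n_s","n_t")]
cv2.imwrite("pics/m5.png",np.hstack(a))
E
```

```text
tcp in frame mm [ 1.1 -3.3 40.1] rot err deg (tool axes) [ 0.81  0.14 -0.08]
force [10.5382837   1.71542404 34.12905655] in bed [ 5.4 -3.9 35.1] 0.014609826817433601
```

View pics/m5.png

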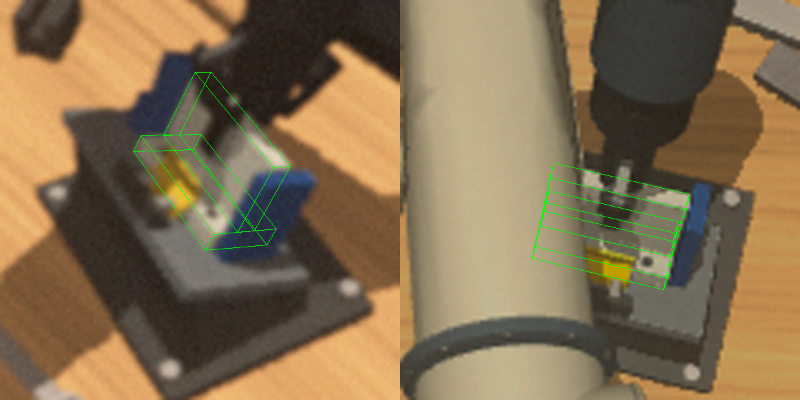

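Request:
servo_tool([
  [[0,0,-0.01,0,0,0,1],[0,0,-0.018,0,0,0,1],[0.006,0,-0.018,0,0,0,1],[0.012,0,-0.018,0,0,0,1],[0.012,0,-0.018,0,0,0,1]],
])

```text
time: 9.42
tcp_pos: [0.5811, -0.036, 0.1013]
eef_rot: [1.78, -2.196, -0.486]
contact_force: [5.6, 3.9, 7.0]
opening: 0.0146
```

```bash
python3 v.py a12
```

```text
tcp in frame mm [ 1.3  1.8 40.2] rot err deg (tool axes) [0.03 0.05 0.01]
force [3.92036576 2.99884766 7.19719375] in bed [ 0.1 -3.7  7.9] 0.01457320128424562
```

Request:
servo_tool([
  [[0.004,0,0,0,0,0,1],[0.008,0,0,0,0,0,1],[0.008,0,0,0,0,0,1]],
])

```text
time: 9.77
tcp_pos: [0.5805, -0.0393, 0.1013]
eef_rot: [1.781, -2.196, -0.486]
contact_force: [5.6, 5.3, 8.0]
opening: 0.0149
```

```bash
python3 v.py a13
```

```text
tcp in frame mm [ 1.3  5.  40.2] rot err deg (tool axes) [ 0.04 -0.   -0.03]
force [5.41307795 4.91207683 6.72999569] in bed [-1.  -5.9  7.9] 0.015000298398793572
```

View pics/n_t.png

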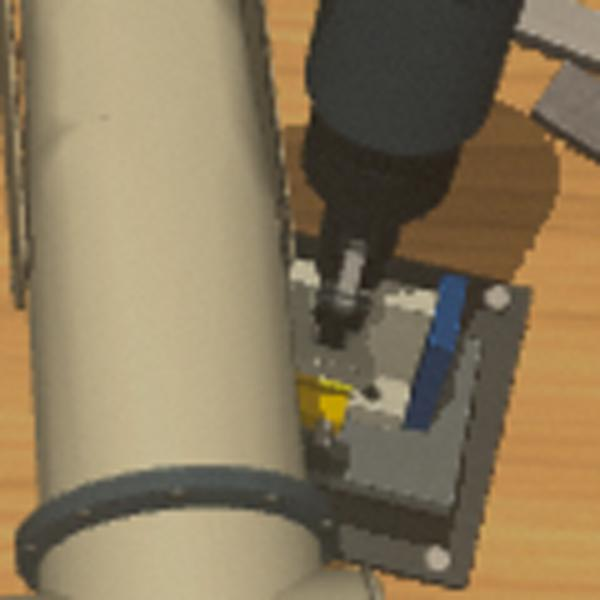

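Run:
```python
import cv2,numpy as np
o=[]
for k in("a10","a11","a12","a13"):
    t=cv2.imread(f"pics/{k}_top.png")[190:230,305:350];s=cv2.imread(f"pics/{k}_side.png")[215:270,270:330]
    o.append(np.vstack([cv2.resize(t,(200,180),interpolation=cv2.INTER_CUBIC),cv2.resize(s,(200,183),interpolation=cv2.INTER_CUBIC)]))
cv2.imwrite("pics/cmp.png",np.hstack(o))
```

```text
(no output)
```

View pics/cmp.png

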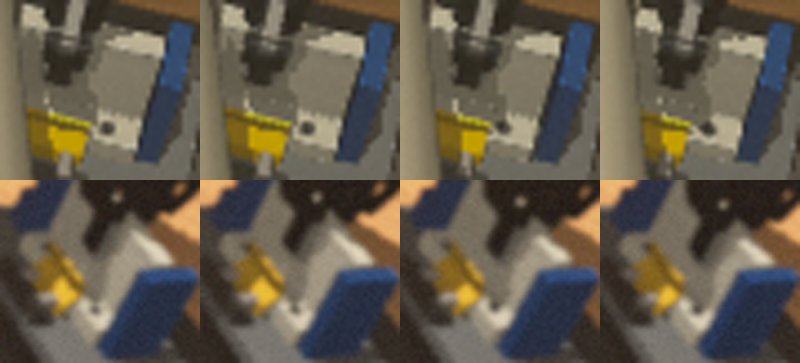

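Request:
servo_tool([
  [[-0.006,0,-0.004,0,0,0,0.5],[-0.006,0,-0.004,0,0,0,0.3],[-0.006,0,-0.004,0,0,0,0.2],[-0.006,0,-0.004,0,0,0,0.1],[-0.006,0,-0.004,0,0,0,0.1]],
])

```text
time: 10.28
tcp_pos: [0.5804, -0.0379, 0.1012]
eef_rot: [1.776, -2.194, -0.488]
contact_force: [-0.5, 0.1, 0.5]
opening: 0.0743
```

Request:
servo_tool([
  [[0,0,-0.03,0,0,0,0.1],[0,0,-0.08,0,0,0,0.1],[0,0,-0.15,0,0,0,0],[0,0,-0.22,0,0,0,0],[0,0,-0.25,0,0,0,0]],
])

```text
time: 10.7
tcp_pos: [0.6341, -0.0497, 0.2186]
eef_rot: [1.779, -2.198, -0.482]
contact_force: [1.6, -0.4, 0.4]
opening: 0.0858
```

```bash
python3 v.py a14
```

```text
tcp in frame mm [  0.4   3.6 168.2] rot err deg (tool axes) [0.18 0.04 0.09]
force [ 0.27349744 -0.02919924  0.03717378] in bed [-0.2 -0.   0.1] 0.08522708376512388
```

View pics/n_s.png

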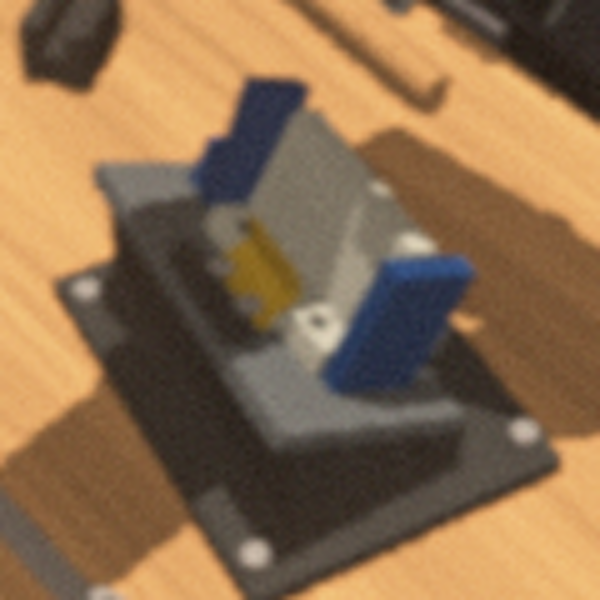

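View pics/n_t.png

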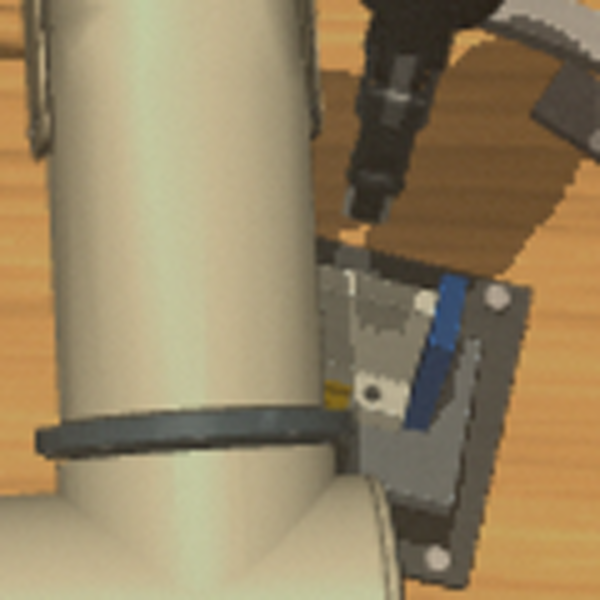

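Run:
```python
from g import *
G=tool_at(WED,[0,-8,230]);rel(G)
i=C["top"]
# oil position est
Rm=cv2.Rodrigues(np.array(i['rvec']))[0];c=-Rm.T@np.array(i['tvec']).ravel()
d=Rm.T@np.linalg.inv(i['mtx'])@[157,169,1.];print("oil cap",c+d*(.15-c[2])/d[2])
```

```text
[np.float64(-0.6392), np.float64(0.407), np.float64(0.1365), np.float64(0.2754), np.float64(-0.0183), np.float64(0.0793)] goal [0.4923 0.3078 0.24  ] dist 0.385
oil cap [0.6525034  0.39555784 0.15      ]
```

Request:
servo_tool([
  [[-0.64,0.407,0.1,0.275,-0.018,0.079,0],[-0.64,0.407,0.1,0.275,-0.018,0.079,0],[-0.64,0.407,0.1,0.275,-0.018,0.079,0],[-0.64,0.407,0.12,0.275,-0.018,0.079,0],[-0.64,0.407,0.136,0.275,-0.018,0.079,0]],
])

```text
time: 11.22
tcp_pos: [0.5568, 0.1313, 0.2292]
eef_rot: [1.816, -2.556, -0.003]
contact_force: [1.1, 0.8, -0.7]
opening: 0.0852
```

Run:
```python
from g import *
G=tool_at(WED,[0,-8,200]);rel(G)
```

```text
[np.float64(-0.2911), np.float64(0.2377), np.float64(0.0384), np.float64(0.0034), np.float64(-0.0027), np.float64(0.0008)] goal [0.4923 0.3078 0.21  ] dist 0.1889
```

Request:
servo_tool([
  [[-0.07,0.06,0.01,0,0,0,0],[-0.15,0.12,0.02,0,0,0,0],[-0.22,0.18,0.03,0,0,0,0],[-0.291,0.238,0.035,0,0,0,0],[-0.291,0.238,0.035,0,0,0,0]],
])

```text
time: 11.63
tcp_pos: [0.4964, 0.3111, 0.2127]
eef_rot: [1.819, -2.553, -0.007]
contact_force: [0.2, -0.6, -0.8]
opening: 0.0855
```

Run:
```python
from g import *
im={c:cv2.cvtColor(viewer.capture(c),cv2.COLOR_RGB2BGR) for c in C}
for c in C: cv2.imwrite(f"pics/b1_{c}.png",im[c])
cv2.imwrite("pics/b1.png",np.hstack([cv2.resize(im["side"][195:315,235:355],(400,400),interpolation=cv2.INTER_CUBIC),cv2.resize(im["top"][160:280,250:370],(400,400),interpolation=cv2.INTER_CUBIC)]))
cv2.imwrite("pics/b1w.png",np.hstack([cv2.resize(im["side"][130:250,140:260],(400,400),interpolation=cv2.INTER_CUBIC),cv2.resize(im["top"][170:290,130:250],(400,400),interpolation=cv2.INTER_CUBIC)]))
G=tool_at(WED,[0,-8,89]);rel(G);inframe(WED)
```

```text
[np.float64(0.0077), np.float64(0.0046), np.float64(0.2269), np.float64(0.0051), np.float64(-0.0026), np.float64(0.0037)] goal [0.4923 0.3078 0.099 ] dist 0.1135
tcp in frame mm [ -3.2 -12.3 202.4] rot err deg (tool axes) [-0.46  0.23 -0.33]
```

View pics/b1.png

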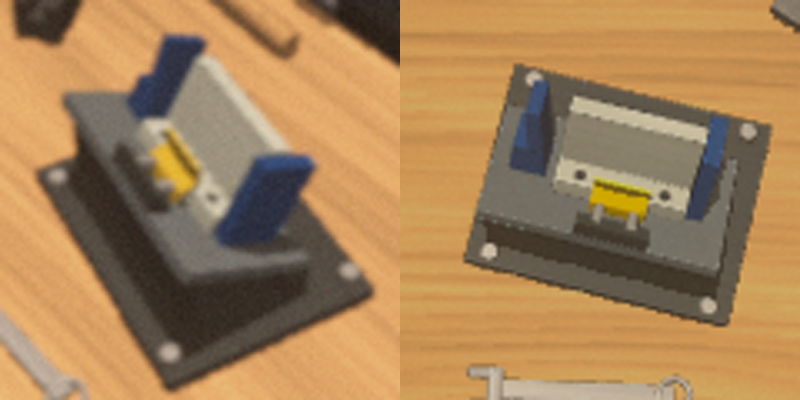

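View pics/b1w.png

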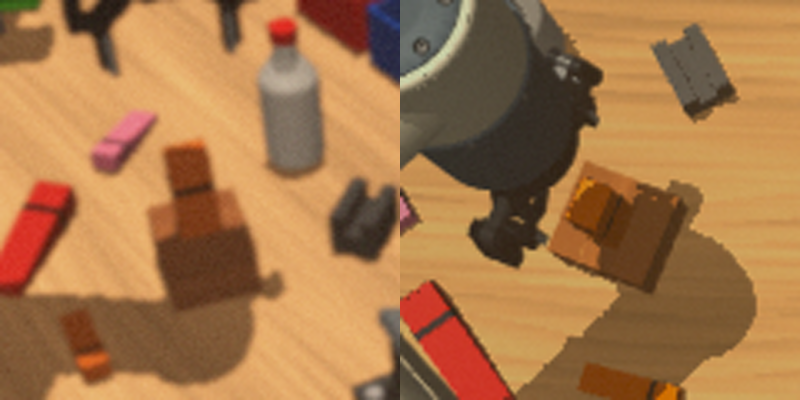

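Request:
servo_tool([
  [[0.008,0.005,0.08,0.003,0,0.002,0],[0.008,0.005,0.14,0.003,0,0.002,0],[0.008,0.005,0.14,0.003,0,0.002,0],[0.008,0.005,0.14,0.003,0,0.002,0]],
])

```text
time: 12.07
tcp_pos: [0.4945, 0.3036, 0.1433]
eef_rot: [1.811, -2.559, 0.003]
contact_force: [-0.1, -0.0, 2.1]
opening: 0.0853
```

Run:
```python
from g import *
im={c:cv2.cvtColor(viewer.capture(c),cv2.COLOR_RGB2BGR) for c in C}
G=tool_at(WED,[0,-8,89]);rel(G);inframe(WED)
cv2.imwrite("pics/b2w.png",np.hstack([cv2.resize(im["side"][130:250,140:260],(400,400),interpolation=cv2.INTER_CUBIC),cv2.resize(im["top"][170:290,130:250],(400,400),interpolation=cv2.INTER_CUBIC)]))
for n,(c,r,q,k) in dict(bn_t=("top",175,280,9),bn_s=("side",200,265,8)).items():
    I=cv2.imread(f"pics/b1_{c}.png");cv2.imwrite(f"pics/{n}.png",cv2.resize(I[r:r+65,q:q+85],None,fx=k,fy=k,interpolation=cv2.INTER_CUBIC))
```

```text
[np.float64(-0.0019), np.float64(0.0096), np.float64(0.095), np.float64(-0.0008), np.float64(0.0001), np.float64(-0.0013)] goal [0.4923 0.3078 0.099 ] dist 0.0478
tcp in frame mm [ -4.7  -7.  136.5] rot err deg (tool axes) [ 0.07 -0.01  0.12]
```

View pics/b2w.png

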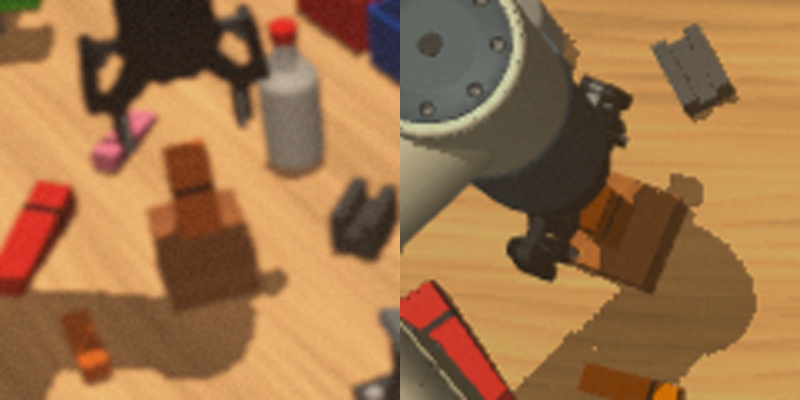

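View pics/bn_t.png

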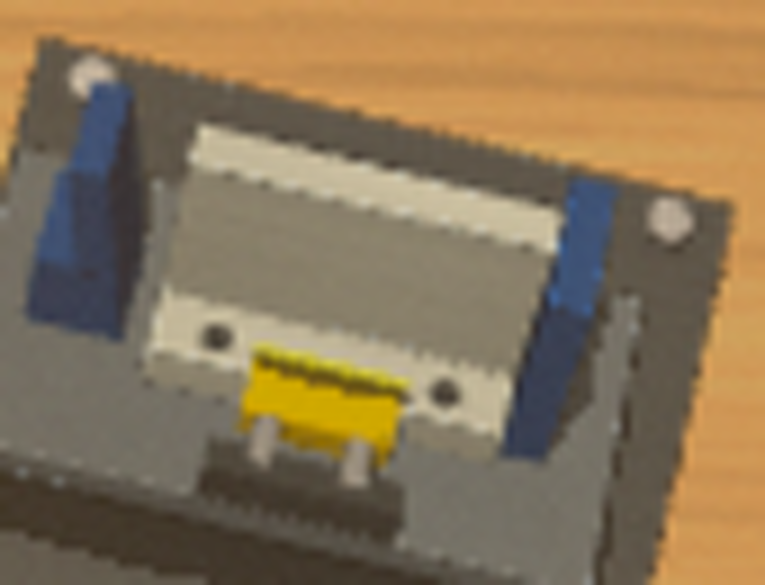

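View pics/bn_s.png

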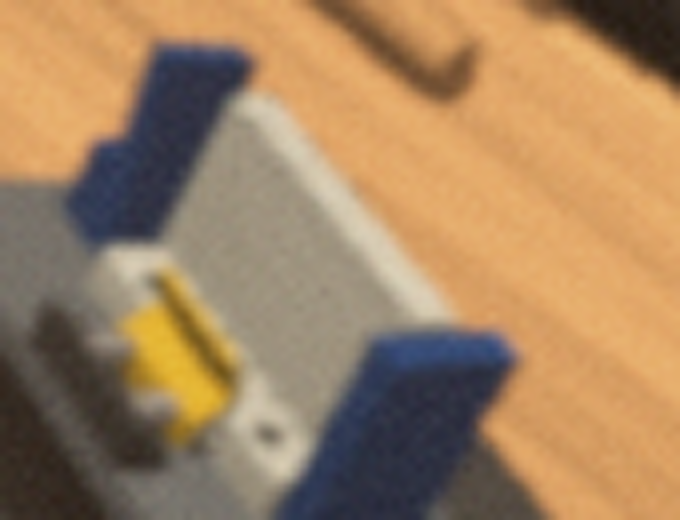

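Request:
servo_tool([
  [[-0.002,0.009,0.03,0,0,0,0],[-0.002,0.009,0.07,0,0,0,0],[-0.002,0.009,0.09,0,0,0,0],[-0.002,0.009,0.09,0,0,0,0]],
])

```text
time: 12.5
tcp_pos: [0.4909, 0.3072, 0.0987]
eef_rot: [1.813, -2.561, 0.0]
contact_force: [-0.2, -0.6, -0.0]
opening: 0.0854
```

Run:
```python
from g import *
im={c:cv2.cvtColor(viewer.capture(c),cv2.COLOR_RGB2BGR) for c in C}
G=tool_at(WED,[0,-8,89]);rel(G);inframe(WED)
cv2.imwrite("pics/b3w.png",np.hstack([cv2.resize(im["side"][130:250,140:260],(400,400),interpolation=cv2.INTER_CUBIC),cv2.resize(im["top"][170:290,130:250],(400,400),interpolation=cv2.INTER_CUBIC)]))
```

```text
[np.float64(0.0002), np.float64(-0.0005), np.float64(0.0036), np.float64(-0.0002), np.float64(-0.0004), np.float64(-0.0011)] goal [0.4923 0.3078 0.099 ] dist 0.0018
tcp in frame mm [ 0.3 -8.1 90.8] rot err deg (tool axes) [0.02 0.04 0.1 ]
```

View pics/b3w.png

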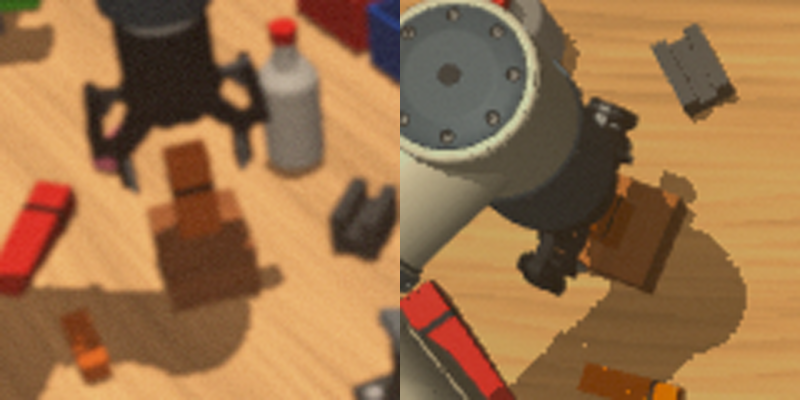

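Request:
servo_tool([
  [[0,0,0.004,0,0,0,0.3],[0,0,0.004,0,0,0,1],[0,0,0.004,0,0,0,1],[0,0,0.004,0,0,0,1],[0,0,0.004,0,0,0,1]],
], squeeze=120)

```text
time: 13.02
tcp_pos: [0.4916, 0.308, 0.0983]
eef_rot: [1.815, -2.563, 0.001]
contact_force: [0.4, -0.4, 3.4]
opening: 0.035
```

Request:
servo_tool([
  [[0,0,0,0,0,0,1],[0,0,0,0,0,0,1],[0,0,0,0,0,0,1]],
])

```text
time: 13.27
tcp_pos: [0.4917, 0.308, 0.0982]
eef_rot: [1.815, -2.563, 0.001]
contact_force: [-1.5, -0.1, 5.0]
opening: 0.0345
```

Run:
```python
from g import *
im={c:cv2.cvtColor(viewer.capture(c),cv2.COLOR_RGB2BGR) for c in C}
inframe(WED);print(readout.get_obs()['wrist_torque'])
cv2.imwrite("pics/b4w.png",np.hstack([cv2.resize(im["side"][130:250,140:260],(400,400),interpolation=cv2.INTER_CUBIC),cv2.resize(im["top"][170:290,130:250],(400,400),interpolation=cv2.INTER_CUBIC)]))
```

```text
tcp in frame mm [ 0.7 -7.9 88.2] rot err deg (tool axes) [-0.01  0.05  0.09]
[-0.15810655  0.3380536   0.00742243]
```

View pics/b4w.png

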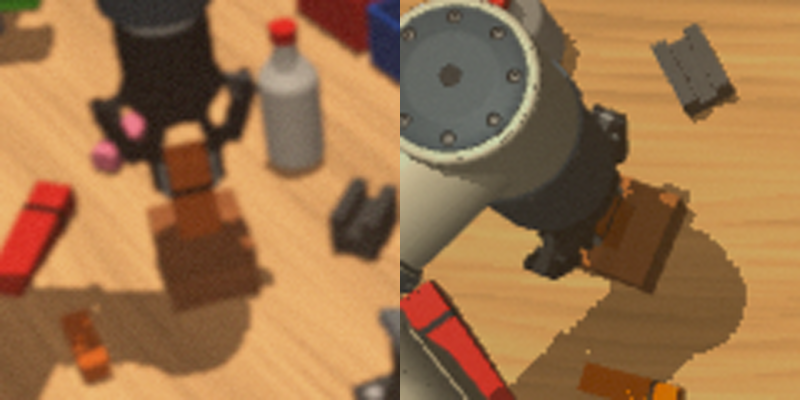

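```bash
cat > f3.py <<'E'
from g import *
crop["bn_t"]=("top",175,280,9);crop["bn_s"]=("side",200,265,8)
t,s="bn_t","bn_s"
ob=[(t,(-8,-55,78),(203,125)),(t,(8,-55,78),(190,164)),(t,(-8,55,78),(563,211)),(t,(8,55,78),(550,251)),(t,(30,-55,16),(148,350)),(t,(30,55,16),(500,440)),(t,(30,-55,0),(145,381)),
(s,(8,-55,78),(240,98)),(s,(-8,-55,78),(268,93)),(s,(-8,55,78),(455,318)),(s,(30,-55,16),(100,255))]
p,r=fit(ob,nestP,nest);print(np.round(p,4),np.round(r,1).tolist())
print("bracket origin in NEST mm",np.round(np.linalg.inv(NEST)@np.r_[p[:3],1]*1e3,1), "yaw diff deg",np.degrees(p[3]-nest[3]))
# fixed z from nest+contact
E
python3 f3.py
```

```text
[ 0.5652 -0.0302  0.0655 -0.2127] [[-0.6, -0.1], [-0.4, 0.1], [0.2, 0.1], [0.8, 0.3], [-0.3, 0.0], [0.5, -0.3], [-0.7, 0.1], [-1.0, -0.3], [0.4, 0.4], [0.7, 0.7], [0.3, -0.8]]
bracket origin in NEST mm [ 1.4e+00 -6.0e-01  7.0e-01  1.0e+03] yaw diff deg -0.2298511351949227
```

Request:
servo_tool([
  [[0,0,-0.03,0,0,0,1],[0,0,-0.1,0,0,0,1],[0,0,-0.17,0,0,0,1],[0,0,-0.24,0,0,0,1],[0,0,-0.3,0,0,0,1]],
])

```text
time: 13.78
tcp_pos: [0.4913, 0.3079, 0.2491]
eef_rot: [1.814, -2.562, -0.0]
contact_force: [1.2, 1.0, -1.8]
opening: 0.0344
```

Run:
```python
from g import *
inframe(WED);print(readout.get_obs()['opening'])
G=tool_at(NEST,[0,-63-7.9,88.2+110]);rel(G)
```

```text
tcp in frame mm [  1.   -7.7 239.1] rot err deg (tool axes) [-0.07  0.09  0.11]
0.034419115754684246
[np.float64(0.4274), np.float64(-0.5139), np.float64(0.0103), np.float64(-0.2766), np.float64(0.0171), np.float64(-0.0815)] goal [0.6627 0.021  0.244 ] dist 0.3342
```

```bash
cat >> g.py <<'E'
NEST0=NEST.copy()
NEST=NEST@M(np.eye(3),np.array([1.3,-.6,1.2])/1e3)
WT=np.array([0.,-7.9,88.2]) # tcp in wedge frame
E
python3 - <<'E'
from g import *
rel(tool_at(NEST,np.array([0,-64,95])+WT))
E
```

```text
[np.float64(0.426), np.float64(-0.4996), np.float64(0.0342), np.float64(-0.2766), np.float64(0.0171), np.float64(-0.0815)] goal [0.6561 0.024  0.232 ] dist 0.3287
```

Request:
servo_tool([
  [[0.426,-0.5,0.0,-0.277,0.017,-0.081,1],[0.426,-0.5,0.0,-0.277,0.017,-0.081,1],[0.426,-0.5,0.0,-0.277,0.017,-0.081,1],[0.426,-0.5,0.0,-0.277,0.017,-0.081,1],[0.426,-0.5,0.0,-0.277,0.017,-0.081,1]],
])

```text
time: 14.2
tcp_pos: [0.5974, 0.1251, 0.2421]
eef_rot: [1.77, -2.189, -0.498]
contact_force: [2.0, 1.8, -3.5]
opening: 0.0349
```

Run:
```python
from g import *
rel(tool_at(NEST,np.array([0,-64,95])+WT));inframe(NEST)
```

```text
[np.float64(0.1733), np.float64(-0.1504), np.float64(-0.0498), np.float64(0.0083), np.float64(-0.0008), np.float64(-0.0016)] goal [0.6561 0.024  0.232 ] dist 0.1174
tcp in frame mm [  75.3 -158.7  159.2] rot err deg (tool axes) [-0.75  0.07  0.15]
```

Request:
servo_tool([
  [[0.03,-0.02,-0.06,0.006,0,0,1],[0.09,-0.08,-0.06,0.006,0,0,1],[0.15,-0.13,-0.055,0.006,0,0,1],[0.173,-0.15,-0.05,0.006,0,0,1],[0.173,-0.15,-0.05,0.006,0,0,1]],
])

```text
time: 14.62
tcp_pos: [0.6556, 0.0232, 0.2334]
eef_rot: [1.773, -2.202, -0.484]
contact_force: [0.5, 0.6, -2.8]
opening: 0.0346
```

```bash
cat > v2.py <<'E'
import sys
from g import *
im={c:cv2.cvtColor(viewer.capture(c),cv2.COLOR_RGB2BGR) for c in C}
inframe(NEST);A=cur()
W=A@np.linalg.inv(tool_at(np.eye(4),WT)); print("wedge in nest",np.round((np.linalg.inv(NEST)@W)[:3,3]*1e3,1),"F bed",np.round(NEST[:3,:3].T@readout.get_obs()['contact_force'],1),"open",round(readout.get_obs()['opening'],4))
def box(x0,x1,y0,y1,z0,z1):
    c=[(x,y,z) for x in(x0,x1) for y in(y0,y1) for z in(z0,z1)]
    return [(a,b) for i,a in enumerate(c) for b in c[i+1:] if sum(u!=v for u,v in zip(a,b))==1]
S=box(-18,18,-21,5,89,127)+[((x,-5,0),(x,5,0)) for x in(-18,18)]+[((-18,y,0),(18,y,0)) for y in(-5,5)]+[((x,5,0),(x,5,89)) for x in(-18,18)]+[((x,-5,0),(x,-20.7,89)) for x in(-18,18)]
o=[]
for n,c,r,q in(("w_s","side",165,225),("w_t","top",120,240)):
    cv2.imwrite(f"pics/{sys.argv[1]}_{c}.png",im[c])
    crop[n]=(c,r,q,5);I=cv2.resize(im[c][r:r+110,q:q+80 if 0 else q+110],None,fx=5,fy=5,interpolation=cv2.INTER_CUBIC);cv2.imwrite(f"pics/{n}.png",I)
    if len(sys.argv)>2: draw(n,S,lambda a:W[:3,:3]@(np.array(a)/1e3)+W[:3,3],f"pics/o_{n}.png");I=cv2.imread(f"pics/o_{n}.png")
    o.append(cv2.resize(I,(400,400)))
cv2.imwrite(f"pics/{sys.argv[1]}.png",np.hstack(o))
E
python3 v2.py c1 o; python3 -c "
from g import *
rel(tool_at(NEST,np.array([0,-64,80])+WT))"
```

```text
tcp in frame mm [  3.3 -74.2 186.7] rot err deg (tool axes) [ 0.34 -0.01  0.12]
wedge in nest [  2.8 -66.4  98.5] F bed [-0.8 -1.5 -2. ] open 0.0351
[np.float64(0.0047), np.float64(-0.0065), np.float64(0.037), np.float64(-0.0038), np.float64(0.0001), np.float64(-0.0013)] goal [0.6499 0.0253 0.2184] dist 0.0189
```

View pics/c1.png

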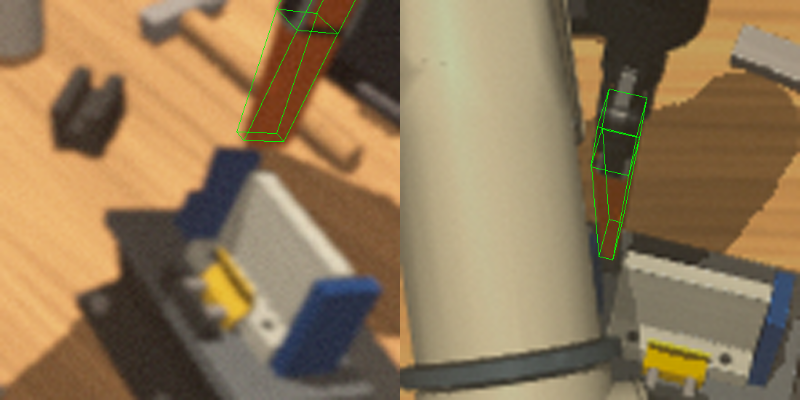

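Run:
```python
import cv2
I=cv2.imread("pics/c1_side.png");cv2.imwrite("pics/z1.png",cv2.resize(I[160:240,265:345],None,fx=9,fy=9,interpolation=cv2.INTER_CUBIC)[:600])
```

```text
(no output)
```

View pics/z1.png

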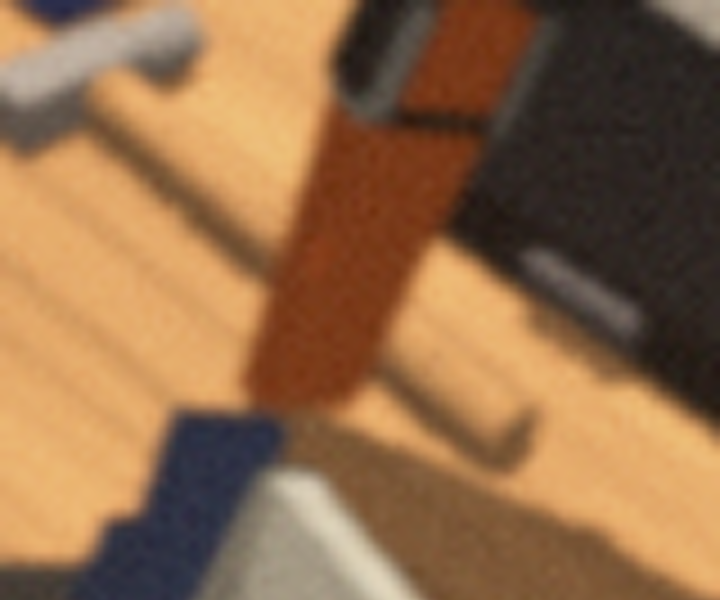

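Run:
```python
from g import *
A=cur();W=A@np.linalg.inv(tool_at(np.eye(4),WT))
P=lambda a:W[:3,:3]@(np.array(a)/1e3)+W[:3,3]
for a in[(18,5,0),(-18,5,0),(18,5,89),(-18,5,89)]: print(a,(proj("side",P(a))[0]-[265,160]+.5)*9-.5)
N=lambda a:(NEST@np.r_[np.array(a)/1e3,1])[:3]
for a in[(18,-76.5,75),(-18,-76.5,75),(8,-55,78),(-8,-55,78)]: print(a,(proj("side",N(a))[0]-[265,160]+.5)*9-.5)
for d in np.eye(3)*10: print(d, (proj("side",P(d))-proj("side",P([0,0,0])))[0]*9)
print(np.round((np.linalg.inv(NEST)@W)[:3,3]*1e3,1))
```

```text
(18, 5, 0) [243.06279091 392.74892905]
(-18, 5, 0) [342.43678662 395.29493671]
(18, 5, 89) [374.47333773 119.66201277]
(-18, 5, 89) [475.46609375 128.75057426]
(18, -76.5, 75) [191.58429027 427.91021303]
(-18, -76.5, 75) [289.37882934 430.06015657]
(8, -55, 78) [261.493002   466.13103043]
(-8, -55, 78) [305.20692793 466.72405453]
[10.  0.  0.] [-27.74024289  -0.77650016]
[ 0. 10.  0.] [18.21757452 21.33251877]
[ 0.  0. 10.] [ 14.15933716 -29.03224094]
[  2.8 -66.4  98.5]
```

Request:
servo_tool([
  [[0.004,-0.006,0.01,-0.003,0,0,1],[0.004,-0.006,0.02,-0.003,0,0,1],[0.004,-0.006,0.035,-0.003,0,0,1],[0.004,-0.006,0.035,-0.003,0,0,1]],
])

```text
time: 15.05
tcp_pos: [0.6493, 0.0275, 0.2209]
eef_rot: [1.783, -2.197, -0.484]
contact_force: [-0.6, -0.1, -2.3]
opening: 0.0347
```

```bash
python3 v2.py c2;python3 -c "
from g import *
rel(tool_at(NEST,np.array([0,-64.5,60])+WT))
import cv2
I=cv2.imread('pics/c2_side.png');J=cv2.imread('pics/c2_top.png')
cv2.imwrite('pics/z2.png',np.hstack([cv2.resize(I[170:250,250:330],(400,400),interpolation=2),cv2.resize(J[160:240,270:350],(400,400),interpolation=2)]))"
```

```text
tcp in frame mm [  1.9 -73.4 171.3] rot err deg (tool axes) [ 0.25  0.02 -0.04]
wedge in nest [  1.5 -65.5  83.1] F bed [-1.   0.5 -2. ] open 0.0347
[np.float64(0.002), np.float64(-0.0037), np.float64(0.0461), np.float64(-0.0028), np.float64(-0.0002), np.float64(0.0004)] goal [0.6418 0.0275 0.2003] dist 0.0232
```

View pics/z2.png

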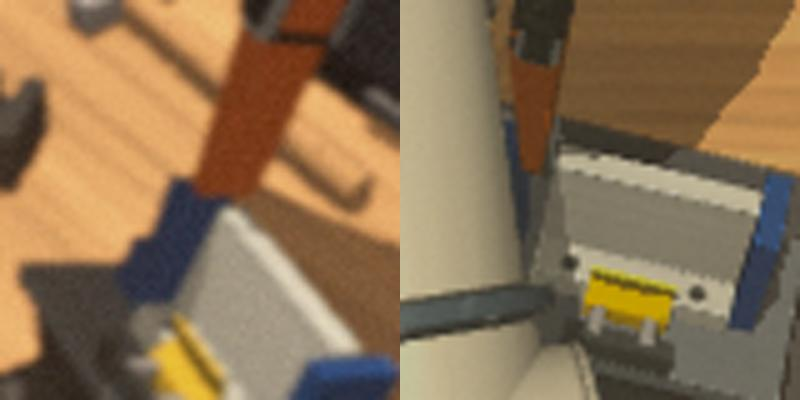

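Request:
servo_tool([
  [[0.001,-0.003,0.01,-0.003,0,0,1],[0.001,-0.003,0.025,-0.003,0,0,1],[0.001,-0.003,0.045,-0.003,0,0,1],[0.001,-0.003,0.045,-0.003,0,0,1]],
])

```text
time: 15.48
tcp_pos: [0.6414, 0.0277, 0.1989]
eef_rot: [1.778, -2.194, -0.49]
contact_force: [-0.4, 0.2, -2.4]
opening: 0.0344
```

```bash
python3 v2.py c3;python3 -c "
from g import *
rel(tool_at(NEST,np.array([0,-62,40])+WT))
import cv2
I=cv2.imread('pics/c3_side.png');J=cv2.imread('pics/c3_top.png')
cv2.imwrite('pics/z2.png',np.hstack([cv2.resize(I[170:250,250:330],(400,400),interpolation=2),cv2.resize(J[160:240,270:350],(400,400),interpolation=2)]))"
```

```text
tcp in frame mm [ -0.3 -72.1 148.5] rot err deg (tool axes) [-0.05  0.01  0.04]
wedge in nest [ -0.2 -64.2  60.3] F bed [-0.4  0.2 -1.7] open 0.0346
[np.float64(0.0044), np.float64(0.0006), np.float64(0.0406), np.float64(0.0006), np.float64(-0.0002), np.float64(-0.0004)] goal [0.633  0.0268 0.1822] dist 0.0204
```

View pics/z2.png

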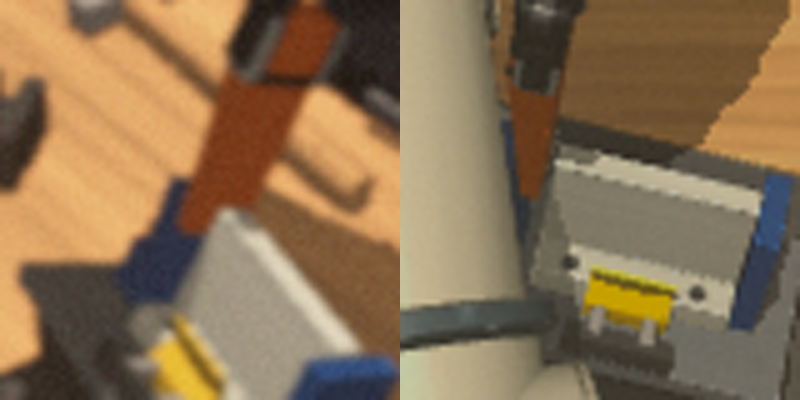

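Request:
servo_tool([
  [[0.004,0,0.01,0,0,0,1],[0.004,0,0.025,0,0,0,1],[0.004,0,0.04,0,0,0,1],[0.004,0,0.04,0,0,0,1]],
])

```text
time: 15.92
tcp_pos: [0.6332, 0.0271, 0.1817]
eef_rot: [1.778, -2.196, -0.488]
contact_force: [-0.2, -0.1, -2.2]
opening: 0.0347
```

```bash
python3 v2.py c4
```

```text
tcp in frame mm [ -0.5 -70.  129. ] rot err deg (tool axes) [ 0.01 -0.01  0.05]
wedge in nest [ -0.5 -62.1  40.8] F bed [-0.5 -0.  -0.7] open 0.035
```

Request:
servo_tool([
  [[0.001,0,0.01,0,0,0,1],[0.001,0,0.02,0,0,0,1],[0.001,0,0.02,0,0,0,1]],
])

```text
time: 16.27
tcp_pos: [0.6288, 0.0275, 0.1722]
eef_rot: [1.778, -2.196, -0.489]
contact_force: [-0.4, 0.7, -1.3]
opening: 0.0349
```

```bash
python3 v2.py c5
```

```text
tcp in frame mm [ -0.4 -69.5 118.2] rot err deg (tool axes) [-0.06  0.    0.05]
wedge in nest [ -0.3 -61.6  30. ] F bed [-1.  -0.5 -1.9] open 0.035
```

Request:
servo_tool([
  [[0.001,0,0.01,0,0,0,1],[0.002,0,0.02,0,0,0,1],[0.002,0,0.024,0,0,0,1],[0.002,0,0.024,0,0,0,1]],
])

```text
time: 16.7
tcp_pos: [0.6236, 0.027, 0.1617]
eef_rot: [1.777, -2.196, -0.488]
contact_force: [-0.4, -1.0, -2.9]
opening: 0.0349
```

```bash
python3 v2.py c6
```

```text
tcp in frame mm [ -0.3 -68.2 106.2] rot err deg (tool axes) [-0.07  0.02  0.07]
wedge in nest [ -0.2 -60.3  18. ] F bed [-0.4  1.2 -1.7] open 0.0346
```

Request:
servo_tool([
  [[0,0,0.006,0,0,0,1],[0,0,0.012,0,0,0,1],[0,0,0.012,0,0,0,1]],
])

```text
time: 17.05
tcp_pos: [0.6225, 0.0265, 0.1585]
eef_rot: [1.779, -2.2, -0.482]
contact_force: [2.6, -5.3, 4.7]
opening: 0.0347
```

```bash
python3 v2.py c7
```

```text
tcp in frame mm [ -0.8 -67.4 102.5] rot err deg (tool axes) [0.23 0.   0.12]
wedge in nest [ -1.1 -59.5  14.3] F bed [-0.3  4.7  5.4] open 0.0349
```

Request:
servo_tool([
  [[0,0,0.006,0,0,0,1],[0,0,0.012,0,0,0,1],[0,0,0.016,0,0,0,1],[0,0,0.016,0,0,0,1]],
])

```text
time: 17.48
tcp_pos: [0.6207, 0.0253, 0.1542]
eef_rot: [1.781, -2.205, -0.474]
contact_force: [6.4, -10.0, 14.8]
opening: 0.0348
```

```bash
python3 v2.py c8 o
```

```text
tcp in frame mm [ -1.2 -65.8  97.9] rot err deg (tool axes) [0.6  0.07 0.2 ]
wedge in nest [ -2.1 -57.8   9.8] F bed [-0.1  7.6 16.1] open 0.0346
```

View pics/c8.png

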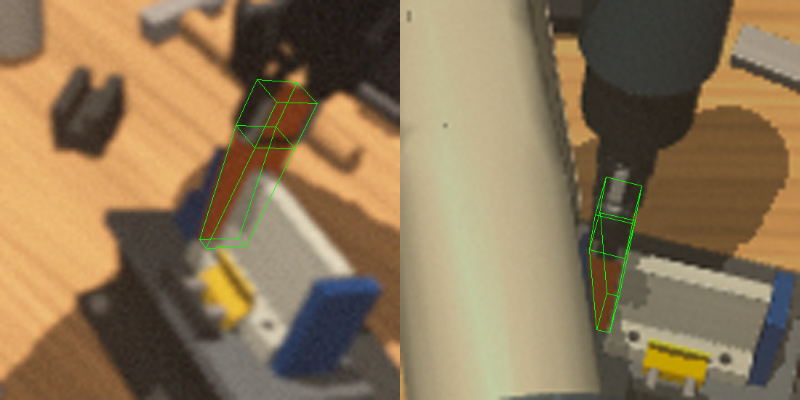

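Request:
servo_tool([
  [[-0.002,0,0.006,-0.006,0,0,1],[-0.004,0,0.012,-0.006,0,0,1],[-0.004,0,0.018,-0.006,0,0,1],[-0.004,0,0.018,-0.006,0,0,1]],
])

```text
time: 17.92
tcp_pos: [0.6206, 0.0252, 0.1534]
eef_rot: [1.782, -2.207, -0.467]
contact_force: [11.9, -12.8, 40.5]
opening: 0.0348
```

```bash
python3 v2.py c9 o
```

```text
tcp in frame mm [ -1.5 -65.7  97.2] rot err deg (tool axes) [0.9  0.17 0.24]
wedge in nest [ -2.9 -57.6   9. ] F bed [ 4.2 10.4 42.8] open 0.0347
```

View pics/c9.png

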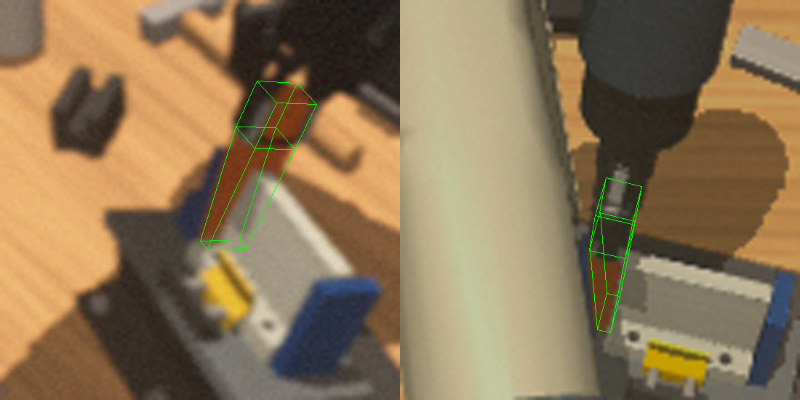

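Request:
servo_tool([
  [[-0.002,0,0.006,-0.004,0,0,1],[-0.002,0,0.014,-0.004,0,0,1],[-0.002,0,0.018,-0.004,0,0,1],[-0.002,0,0.018,-0.004,0,0,1]],
])

```text
time: 18.35
tcp_pos: [0.6204, 0.0252, 0.1527]
eef_rot: [1.787, -2.211, -0.458]
contact_force: [19.7, -13.2, 66.9]
opening: 0.0349
```

```bash
python3 v2.py c10
```

```text
tcp in frame mm [ -1.6 -65.7  96.4] rot err deg (tool axes) [1.37 0.21 0.18]
wedge in nest [ -3.7 -57.5   8.3] F bed [10.   9.3 70.9] open 0.0347
```

Request:
servo_tool([
  [[0.002,0,-0.02,0.005,0,0,1],[0.003,0,-0.036,0.01,0,0,1],[0.003,0,-0.036,0.01,0,0,1]],
])

```text
time: 18.7
tcp_pos: [0.6209, 0.0251, 0.153]
eef_rot: [1.777, -2.204, -0.473]
contact_force: [2.5, -12.2, 9.1]
opening: 0.0348
```

```bash
python3 v2.py c11
```

```text
tcp in frame mm [ -1.9 -65.7  96.9] rot err deg (tool axes) [0.51 0.23 0.32]
wedge in nest [ -2.6 -57.5   8.7] F bed [-1.4 11.6 11.2] open 0.035
```

Request:
servo_tool([
  [[0.006,0,-0.002,0,0,0,1],[0.006,0,-0.002,0,0,0,1]],
])

```text
time: 18.97
tcp_pos: [0.6209, 0.0252, 0.153]
eef_rot: [1.781, -2.204, -0.478]
contact_force: [2.5, -3.9, 6.4]
opening: 0.0343
```

```bash
python3 v2.py c12
```

```text
tcp in frame mm [ -1.9 -65.7  96.9] rot err deg (tool axes) [0.49 0.03 0.16]
wedge in nest [ -2.6 -57.8   8.7] F bed [-1.7  4.5  9.1] open 0.0347
```

Request:
servo_tool([
  [[0.001,0,-0.002,0,0,0,0.4],[0.001,0,-0.002,0,0,0,0.2],[0.001,0,-0.002,0,0,0,0],[0.001,0,-0.002,0,0,0,0],[0.001,0,-0.002,0,0,0,0]],
])

```text
time: 19.48
tcp_pos: [0.6187, 0.0267, 0.1509]
eef_rot: [1.778, -2.196, -0.488]
contact_force: [-0.1, -0.2, -0.3]
opening: 0.0854
```

Request:
servo_tool([
  [[0,0,-0.03,0,0,0,0],[0,0,-0.08,0,0,0,0],[0,0,-0.14,0,0,0,0],[0,0,-0.18,0,0,0,0],[0,0,-0.18,0,0,0,0]],
])

```text
time: 19.9
tcp_pos: [0.658, 0.0179, 0.236]
eef_rot: [1.782, -2.202, -0.482]
contact_force: [-0.2, 0.9, -0.2]
opening: 0.0858
```

```bash
python3 v2.py d1; python3 -c "
from g import *
G=cur();G[:3,3]=[.50,.14,.32];rel(G)"
```

```text
tcp in frame mm [ -1.3 -66.9 184.3] rot err deg (tool axes) [ 0.03 -0.06  0.02]
wedge in nest [ -1.4 -59.1  96.1] F bed [-0.2 -0.  -1.7] open 0.0853
[np.float64(-0.1722), np.float64(0.3975), np.float64(-0.0078), np.float64(0.0), np.float64(-0.0), np.float64(-0.0)] goal [0.5  0.14 0.32] dist 0.2166
```

View pics/d1.png

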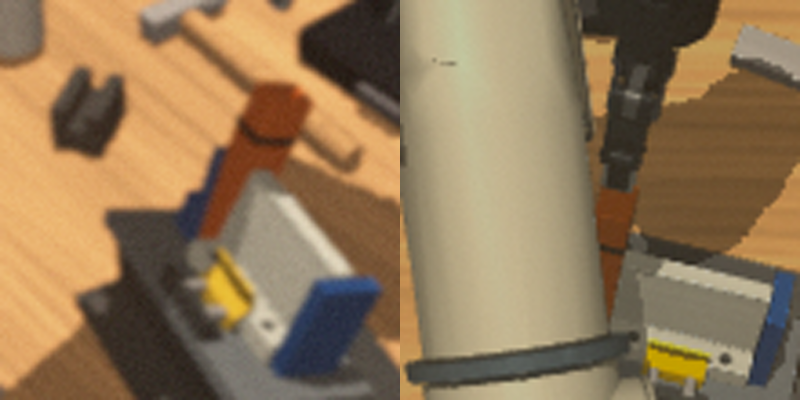

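Request:
servo_tool([
  [[0,0,-0.08,0,0,0,0],[-0.1,0.1,-0.1,0,0,0,0],[-0.2,0.2,-0.1,0,0,0,0],[-0.3,0.3,-0.1,0,0,0,0],[-0.36,0.36,-0.1,0,0,0,0]],
])

```text
time: 20.42
tcp_pos: [0.5956, 0.1512, 0.3231]
eef_rot: [1.776, -2.195, -0.489]
contact_force: [1.4, 1.5, 0.7]
opening: 0.085
```

Request:
servo_tool([
  [[-0.1,0.0,0,0,0,0,0],[-0.18,0.0,0,0,0,0,0],[-0.26,0,0,0,0,0,0],[-0.26,0,0,0,0,0,0]],
])

```text
time: 20.75
tcp_pos: [0.6046, 0.2783, 0.3065]
eef_rot: [1.785, -2.193, -0.491]
contact_force: [1.3, 0.3, -0.7]
opening: 0.0856
```

Run:
```python
from g import *
im={c:cv2.cvtColor(viewer.capture(c),cv2.COLOR_RGB2BGR) for c in C}
for c in C: cv2.imwrite(f"pics/e_{c}.png",im[c])
for n,(c,r,q,k,h,w) in dict(e_t=("top",160,275,7,85,100),e_s=("side",180,245,7,85,95)).items():
    cv2.imwrite(f"pics/{n}.png",cv2.resize(im[c][r:r+h,q:q+w],None,fx=k,fy=k,interpolation=cv2.INTER_CUBIC))
```

```text
(no output)
```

View pics/e_t.png

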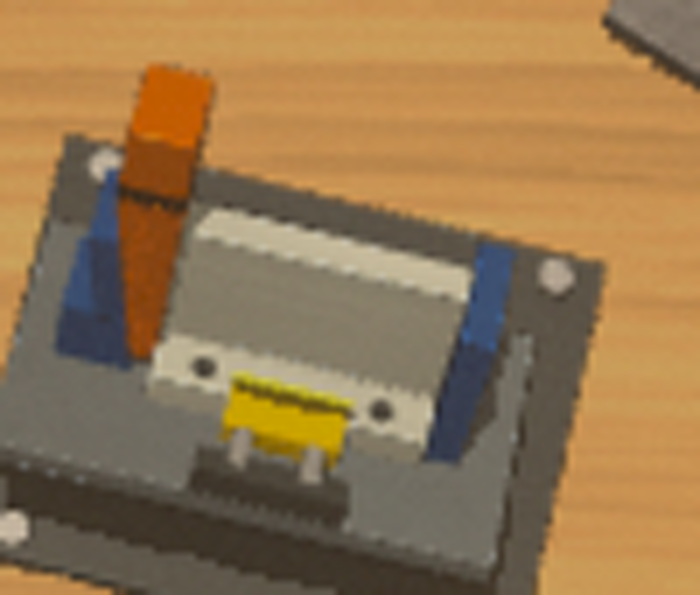

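View pics/e_s.png

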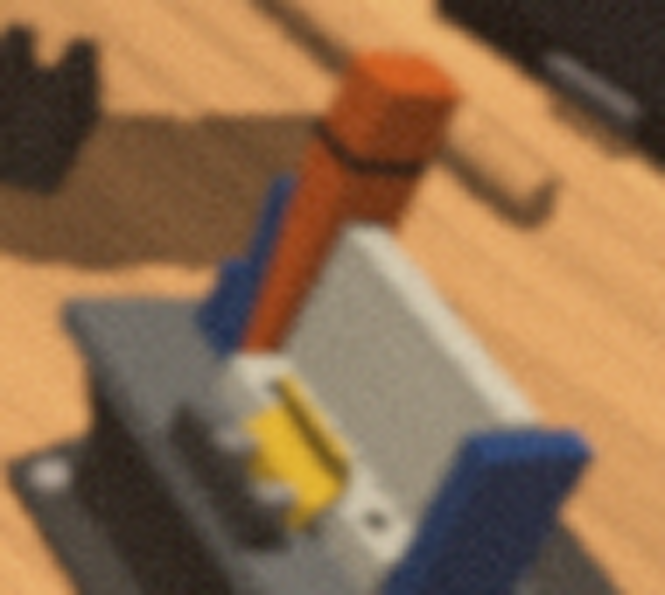

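View pics/e_top.png

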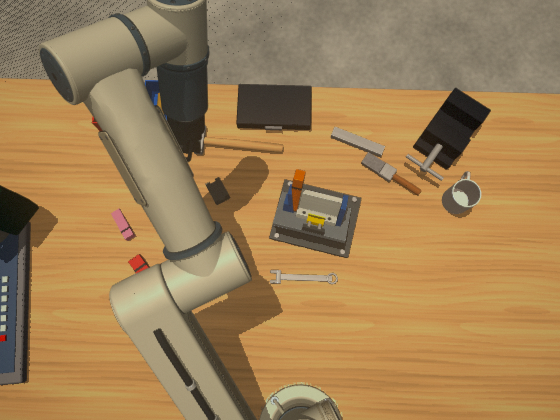

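Run:
```python
from g import *
crop["e_t"]=("top",160,275,7);crop["e_s"]=("side",180,245,7)
t,s="e_t","e_s"
N=lambda O:(lambda p,pl:(O@np.r_[p[:3]+Ro.from_rotvec(np.r_[0,0,0] if len(p)<6 else p[3:]).apply(np.array(pl)/1e3),1])[:3])
ob=[(t,(-8,-55,78),(208,210)),(t,(8,-55,78),(197,240)),(t,(-8,55,78),(477,270)),(t,(8,55,78),(465,301)),(t,(30,-55,16),(150,378)),(t,(30,55,16),(425,446)),
(s,(8,-55,78),(345,232)),(s,(-8,-55,78),(375,228)),(s,(-8,55,78),(535,415))]
p,r=fit(ob,N(NEST0),np.zeros(3));print("bracket in NEST0",np.round(p*1e3,1),np.round(np.abs(r).max(),1))
B=NEST0@M(np.eye(3),p)
ob=[(t,(-18,-21,127),(150,65)),(t,(-18,5,127),(216,75)),(t,(18,5,127),(195,142)),(t,(18,-21,127),(131,130)),(t,(18,5,0),(152,362)),(t,(18,-5,0),(130,360)),
(s,(18,-21,127),(350,60)),(s,(18,5,127),(383,98)),(s,(-18,5,127),(460,97)),(s,(-18,-21,127),(427,60))]
for n in(3,6):
    p,r=fit(ob,N(B),np.r_[0,-.06,.01,0,0,0][:n]);print("wedge rel bracket",np.round(p[:3]*1e3,1),p[3:],np.round(r,1).tolist())
```

```text
bracket in NEST0 [2.  0.6 0.1] 2.5
wedge rel bracket [ -3.3 -60.9   7.1] [] [[-0.6, -0.2], [-0.1, 0.7], [0.2, 1.3], [-0.7, 0.7], [0.1, 0.2], [-0.3, -0.3], [0.3, -0.8], [1.0, -0.2], [1.0, 0.5], [0.2, -0.1]]
wedge rel bracket [ -3.5 -60.5   7. ] [ 0.00487565 -0.00015798 -0.00204372] [[-0.6, -0.2], [-0.2, 0.6], [0.1, 1.3], [-0.8, 0.7], [0.3, 0.2], [-0.1, -0.3], [0.3, -0.8], [1.0, -0.2], [1.0, 0.5], [0.2, -0.1]]
```

```bash
python3 -c "
from cell import job,readout
print(readout.get_obs()['time'],readout.get_obs()['contact_force']);print(job.close_job())"
```

```text
20.85 [ 0.16713335 -0.46859844  0.04936393]
the job is handed in; nothing more can be done
None
```

I loaded the bracket into the fixture, drove the wedge home, let go of both and handed the job in at about 21 s. No verdict came back, so the results below are from my own checks.

**Bracket:** I pressed it square to the slope with about 35–40 N until it stopped going down, and the pictures show the clip over the flange. The bracket lies against the stop to within about 1 mm by the image fit. When I slid it towards the stop, the fingers slipped a few millimetres along the rib.

**Wedge:** I took the orange wedge from the stand rather than the pink, red or smaller orange one. I drove it in with about 70 N until it jammed, and it stayed put after release. A fit to the last pictures puts its tip about 7 mm above the bed (±3 mm), about 3 mm off the middle line and with no visible tilt.

**Bystanders:** The arm ended clear of everything, with no contact force. In the last top view the spanner, mug, bar, brush and V-block were where they started. The oil bottle and part of the mallet were hidden behind the arm, so I could not check those.

**Not measured or in disagreement:**
- **Clip and wedge force:** I could not measure the clip joint's value or the wedge's force on the bracket.
- **Seated height:** The gripper reading put the seated bracket 1.7 mm above my first estimate of the bed, but the image fits gave 0.1 to 0.7 mm. That matches the camera calibration error or a small slip in the grip.
- **Wedge tip height:** The image gave 7 mm and the arm reading about 9 mm, against the stated 10 mm. Both are within the limit.

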